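# Sort look-alike couplings by weight on a trip balance

### The arm

A 6-joint arm with a two-finger parallel gripper is mounted at the origin on a cart in front of the work surface, level with it; the furniture and walls round the work are solid. World frame = base frame: x ahead of the robot, y to its left, z up, the work surface at z = 0. Lengths are in mm, angles in degrees, forces in N, time in s.
With the tool pointing down it reaches from about 250 to 725 mm from the base axis. Payload 9.7 kg.
Tool frame: the origin (TCP) lies between the finger pads; the fingertips stand 8 mm ahead of it and the grasp point (between the pads) lies 11 mm behind it; z points along the fingers, y is the line along which they close (so a half turn about z gives the same grasp; the last joint's range is limited). The gripper opens to 85 mm and grips with 20 to 120 N. Pads are 22 mm wide; open, the fingers measure 114 mm over their backs; the gripper's body (76 mm by 85 mm) begins 54 mm behind the grasp point. The pads swing forward as they close: fully open they stand 13 mm farther back than shut.
Start: joints at [63.999, 4.979, 10.078, 95.1, 0, 90], TCP at [241.108, 494.332, 239.284] pointing down, gripper open.
Joint ranges: [-179.16, 179.16], [-48.56, 103.87], [-65.8, 70.77], [-126.05, 130.52], [-82.76, 87.17], [-180, 180]. Speed limits (degrees/s): [127.2, 127.2, 147.25, 180, 180, 180].

### API

Orientations are given as a 3x3 rotation matrix whose columns are the frame's x, y, z axes.
In Python, from plant import robot gives the robot as it stands.
- The arm moves only by the tool jog_arm, never from a script. Its argument "series" is a list of rows, each a list of 3 entries, a list of its own where there are three numbers: the closure, from 0 (fully open) to 1 (shut), then the shift along the tool's x, y, z in m, then the turn about the tool's z in degrees. A call has 1 to 5 rows; each row shifts and turns the commanded pose from where the row before left it, along the tool's axes as they then stand; what a row does not reach is not made up. A row lasts 1/12 s, in which the tool goes at most 41.7 mm and 7.16 degrees, less where a joint would pass 70% of its speed; a pose out of reach is approached as far as the arm can. A call is refused whole if a number of a shift passes 0.0417 or a number of a turn 7.16, either way. A call with a gripper value outside its range is refused whole. The fingers move at their own pace and stop on an object; the grip force is fixed at half the most. Time passes only in rows, so rows that do not move let the fingers close. It gives the time, the measured TCP pose, the force, the opening and the grip force at its end, in the units of the state.
- robot.read_state(): the state, without advancing time (a new reading comes with each control period).
- robot.get_image(name): name is "scene" or "top"; returns a dict with "color" (400x640x3 uint8, red, green, blue), "K" (3x3 intrinsics, pixels), "xyz" and "attitude" of the camera in the world. Camera axes: x right, y down, z forward; pixel columns grow to the right and rows downward; lengths in mm; the calibration is good to about 2 mm. A picture is of the moment at which its call begins. There is no depth.
- robot.sign_off(): hands the job in; it is judged then, once.
Trained networks look in the newest picture that a camera, given by its name, has taken for a name from the list of things; names that differ only in an ending like _2 or _b are one class to them, and where a whole thing is asked for, a point or a joint stands for the part that bears it (a point fixed in the world has none). Each returns a list of dicts, best first, with "confidence" (0 to 1); they miss things now and then, are a little off and sometimes report something else, mostly with a low value. They report only what shows in the picture. A call takes as long as a camera call.
- robot.search_frame(label, camera): "at" ([column, row] in pixels, amid what is visible of it).
- robot.cut_out(label, camera): "pixels" (400x640 bool, what is visible of it) and "at" ([column, row] in pixels, amid what is visible of it).
The state is a dict: "time": time; "joints": joint angles; "joint_velocities": joint speeds; "joint_torque": joint torques, N m; "ee_pos": TCP position; "tcp_rot": TCP orientation; "force": force on the tool from outside, world axes, zero at the start; "ft_torque": the same for the moment, N m; "gripper_width": opening from 0.0 (shut) to 1.0 (fully open); "grasp_force": force on a finger pad.
Only numpy, scipy, OpenCV 4.12 (cv2) and the standard library are available. Lean on these libraries where they do the work, as an engineer would, in place of code of your own. Each camera call takes 0.05 s, during which the arm holds its last target. There are 200 camera calls.

### The job

The couplings on the mat look alike but differ in weight, and have to be sorted with the balance into two classes. Free its beam with the red lock lever (push it over, away from you), set each coupling alone on the empty right pan and see whether it outweighs the brass reference weight, which stays on the left pan. Put couplings heavier than the weight into the blue drawer and lighter ones into the yellow drawer, side by side, none resting on another; when the last one is away, bring the lever back to lock the beam and push both drawers fully shut, leaving the other things on the bench where they are.

Things in the scene. Friction and masses are not known exactly. Their poses are not given: they have to be found in the camera images.
- coupling_1: shaft coupling, a white cylinder with a red band round its middle, 25 mm diameter, 34 mm high; standing on the mat at the start. Origin: centre of its lower end, z along its axis. All couplings look the same; each weighs something between 45 and 108 g, drawn afresh at each start (the brass weight weighs 75 g); one within 10 % of the brass weight may go into either drawer. Any coupling whose pose is None is absent. If knocked over it lies on its side and may roll
- coupling_2: shaft coupling, a white cylinder with a red band round its middle, 25 mm diameter, 34 mm high; standing on the mat at the start. Origin: centre of its lower end, z along its axis. All couplings look the same; each weighs something between 45 and 108 g, drawn afresh at each start (the brass weight weighs 75 g); one within 10 % of the brass weight may go into either drawer. Any coupling whose pose is None is absent. If knocked over it lies on its side and may roll
- coupling_3: shaft coupling, a white cylinder with a red band round its middle, 25 mm diameter, 34 mm high; standing on the mat at the start. Origin: centre of its lower end, z along its axis. All couplings look the same; each weighs something between 45 and 108 g, drawn afresh at each start (the brass weight weighs 75 g); one within 10 % of the brass weight may go into either drawer. Any coupling whose pose is None is absent. If knocked over it lies on its side and may roll
- coupling_4: shaft coupling, a white cylinder with a red band round its middle, 25 mm diameter, 34 mm high; standing on the mat at the start. Origin: centre of its lower end, z along its axis. All couplings look the same; each weighs something between 45 and 108 g, drawn afresh at each start (the brass weight weighs 75 g); one within 10 % of the brass weight may go into either drawer. Any coupling whose pose is None is absent. If knocked over it lies on its side and may roll
- balance: two-pan trip balance, grey base 116 x 276 mm (x by y). Origin: centre of its underside; its y axis runs along the beam towards the left pan, its x axis points away from the robot. The pans are 90 mm either side of the middle; between them a white scale plate with a red pointer stands up to 170 mm above the bench
- beam (a joint): tilt of the balance beam in rad: 0 level, positive when the right pan is down (right side heavier), stops at -0.15 and 0.15. Light spring return (0.15 N m per rad) and damped: it settles within about 1 s. 10 g of difference between the pans tilts it about 0.06 rad. The pans stay level at any tilt and where a part stands on its pan does not matter. With the lock lever at 0 the beam is held level
- pan_right_top (a point): centre of the right pan's upper face, the pan for the couplings: a steel dish, flat inside to 40 mm radius, with a rim 4 mm high at 42 to 45 mm radius. 124 mm above the bench when level; rises and falls up to 14 mm with the beam (a light touch pushes it down)
- pan_left_top (a point): centre of the left pan's upper face, same dish; carries the brass weight
- brass_weight: brass weight with a knob on top, 30 mm diameter, 46 mm high, loose on the left pan. Origin: centre of its underside
- lock_lever (a joint): red-knobbed lock lever at the right end of the balance, rad: 0 leaning towards the robot (balance -x) = beam locked level, 1.2 leaning away = beam free. It swings in the balance's x-z plane, has end stops, and stays where it is left (about 1 N at the knob moves it)
- lever_knob (a point): centre of the lock lever's red ball knob, 24 mm diameter, on a round rod 8 mm thick, 86 mm from the lever's pivot. The pivot lies at (0, -168, 32) mm in the balance's frame, its axis along the balance's y; at lever value v the rod leans (v - 0.6) rad from upright towards the balance's +x
- blue_unit: grey sheet-metal drawer unit with one blue plastic drawer, 172 x 136 x 64 mm (x, y, z), fixed to the bench. Origin: centre of its underside; the drawer slides out along its -x axis, towards the robot. The two units stand side by side and may change places; 20 mm or more to the left of the left one stands the test fixture, 0.24 m high (0.48 m at its handle)
- blue_drawer (a joint): how far the blue drawer is out, m: 0 shut, 0.15 fully open; about 1 N of friction, stays where it is left
- blue_drawer_floor (a point): centre of the blue drawer's inner floor, 9.5 mm above the bench, axes as the unit's; it moves with the drawer. The inside is 154 x 118 mm (x, y), walls 3 mm thick and 42 mm high; the part of it still under the unit's top is covered. For the heavier couplings
- blue_drawer_front (a point): centre of the outer face of the blue drawer's front plate, 33 mm above the bench; the plate is 130 mm wide and 53 mm high, with a pull lip 50 mm wide that stands out 12 mm at its top edge
- yellow_unit: grey sheet-metal drawer unit with one yellow plastic drawer, 172 x 136 x 64 mm (x, y, z), fixed to the bench. Origin: centre of its underside; the drawer slides out along its -x axis, towards the robot. The two units stand side by side and may change places; 20 mm or more to the left of the left one stands the test fixture, 0.24 m high (0.48 m at its handle)
- yellow_drawer (a joint): how far the yellow drawer is out, m: 0 shut, 0.15 fully open; about 1 N of friction, stays where it is left
- yellow_drawer_floor (a point): centre of the yellow drawer's inner floor, 9.5 mm above the bench, axes as the unit's; it moves with the drawer. The inside is 154 x 118 mm (x, y), walls 3 mm thick and 42 mm high; the part of it still under the unit's top is covered. For the lighter couplings
- yellow_drawer_front (a point): centre of the outer face of the yellow drawer's front plate, 33 mm above the bench; the plate is 130 mm wide and 53 mm high, with a pull lip 50 mm wide that stands out 12 mm at its top edge
- parts_mat: thin blue mat 138 x 155 x 3 mm that the couplings stand on, fixed. Origin: centre of its underside. The black tool tray behind it, beyond x = 0.545 m, has a rim 28 mm high
- test_pad: small note pad with a blue edge, 70 x 103 x 12 mm, bystander
- marker_black: black and grey marker pen, 136 mm long, bystander

How it is judged:
By the outcome, as a careful person would: the job done as asked, in the order asked, and still so for the second after the job is handed in, with the robot touching nothing.
Of coupling_1, coupling_2, coupling_3, coupling_4 only 2 to 4 are there at a start; the rules pass over those that are not, and their reading is None.
At some moment in a run one of coupling_1, coupling_2, coupling_3, coupling_4 may be knocked a few centimetres aside while the robot is not near it.
Once in a run the grip may slacken for a moment while it holds something.
It also fails if it takes over 210 s, if anything falls off the work surface, if the arm or the gripper's body presses on something with over 40 N, if the wrist force passes 120 N, or if a joint passes its speed limit or range.

## Working session

There is one attempt and no reset: what is moved stays moved. The work goes in short steps, Python scripts to look and compute and a tool call to move; the robot and the scene stay as the last step left them, time stands still between calls to the robot, and variables do not carry over. Pictures are saved under pics/ and viewed, at most 14 in all, crops included, and the job is handed in when it is done.

Besides the shell and the picture viewer there is one more tool, called after ">>>" as a command line: name --argument value ..., lists and objects as JSON in quotes. jog_arm: Moves the arm, as the interface text tells. Its arguments: {"type":"object","properties":{"series":{"type":"array"}},"required":["series"]}

```bash
ls; mkdir -p pics; cat > h.py <<'E'
import numpy as np, cv2
from plant import robot
def img(n,f=None):
    im=robot.get_image(n)
    if f: cv2.imwrite('pics/'+f,cv2.cvtColor(im['color'],cv2.COLOR_RGB2BGR))
    return im
def onz(im,px,z):
    K=np.array(im['K']);R=np.array(im['attitude']);c=np.array(im['xyz'])
    d=R@np.linalg.inv(K)@np.array([px[0],px[1],1.0]); return c+d*(z-c[2])/d[2]
def proj(im,p):
    K=np.array(im['K']);R=np.array(im['attitude']);c=np.array(im['xyz'])
    q=K@(R.T@(np.array(p)-c)); return q[:2]/q[2]
def tri(i1,p1,i2,p2):
    A=[];b=[]
    M=np.zeros((3,3));v=np.zeros(3)
    for im,px in((i1,p1),(i2,p2)):
        R=np.array(im['attitude']);c=np.array(im['xyz'])
        d=R@np.linalg.inv(np.array(im['K']))@np.array([px[0],px[1],1.0]);d/=np.linalg.norm(d)
        P=np.eye(3)-np.outer(d,d);M+=P;v+=P@c
    return np.linalg.solve(M,v)
E
python3 - <<'E'
from h import *
np.set_printoptions(precision=3,suppress=True)
a=img('scene','s0.png');b=img('top','t0.png')
for im in(a,b): print(np.array(im['K']).round(1).tolist(),im['xyz'],np.array(im['attitude']).round(3).tolist())
for n in['coupling_1','balance','pan_right_top','lever_knob','brass_weight','blue_drawer_front','yellow_drawer_front','blue_unit','yellow_unit','parts_mat','test_pad','marker_black']:
    for c in('scene','top'):
        print(n,c,[(np.round(d['at'],1).tolist(),round(d['confidence'],2)) for d in robot.search_frame(n,c)[:6]])
s=robot.read_state();print(s['time'],s['ee_pos'],np.array(s['tcp_rot']).round(3).tolist(),s['force'])
E
```

```text
pics
[[520.6, 0.0, 313.6], [0.0, 520.6, 200.9], [0.0, 0.0, 1.0]] [-410.421 -721.27  1011.196] [[0.561, -0.504, 0.657], [-0.828, -0.331, 0.453], [-0.011, -0.798, -0.603]]
[[432.4, 0.0, 319.7], [0.0, 432.4, 197.1], [0.0, 0.0, 1.0]] [ 325.839  -32.639 1387.448] [[-0.027, -0.982, 0.188], [-1.0, 0.026, -0.008], [0.003, -0.188, -0.982]]
coupling_1 scene [([354.4, 287.8], 0.71), ([395.1, 291.4], 0.65), ([382.0, 302.4], 0.46)]
coupling_1 top [([396.6, 247.1], 0.58), ([420.6, 250.3], 0.57), ([333.8, 179.0], 0.55), ([410.9, 241.5], 0.21)]
balance scene [([278.6, 242.5], 0.71), ([305.3, 197.8], 0.46), ([246.8, 202.6], 0.23)]
balance top [([310.8, 248.1], 0.72), ([315.1, 238.6], 0.72)]
pan_right_top scene [([358.4, 202.5], 0.65), ([299.1, 232.9], 0.6)]
pan_right_top top [([341.0, 248.7], 0.87), ([293.8, 152.2], 0.68)]
lever_knob scene [([318.1, 262.3], 0.41)]
lever_knob top [([364.2, 264.1], 0.38)]
brass_weight scene [([249.7, 205.9], 0.62)]
brass_weight top []
blue_drawer_front scene [([304.9, 194.8], 0.86)]
blue_drawer_front top [([292.9, 181.2], 0.96), ([334.3, 179.0], 0.6)]
yellow_drawer_front scene [([344.2, 217.1], 0.66), ([358.8, 199.8], 0.51), ([375.2, 295.6], 0.41)]
yellow_drawer_front top [([335.2, 175.8], 0.9), ([365.5, 265.9], 0.63), ([292.3, 150.0], 0.32)]
blue_unit scene [([316.8, 185.1], 0.56)]
blue_unit top [([292.9, 150.2], 0.96), ([289.6, 174.4], 0.43)]
yellow_unit scene [([358.1, 201.3], 0.55), ([343.5, 213.1], 0.36)]
yellow_unit top [([335.0, 148.7], 0.84), ([279.2, 240.8], 0.61)]
parts_mat scene [([375.5, 297.6], 0.76), ([299.1, 232.0], 0.54)]
parts_mat top [([411.1, 238.5], 0.66)]
test_pad scene [([207.6, 234.4], 0.66)]
test_pad top [([240.3, 269.1], 0.92)]
marker_black scene []
marker_black top [([207.2, 266.2], 0.69)]
1.3 [241.11  494.321 239.313] [[-0.899, 0.438, 0.0], [0.438, 0.899, 0.0], [-0.0, 0.0, -1.0]] [-0.277  0.229  0.333]
```

```bash
python3 - <<'E'
import cv2
a=cv2.imread('pics/s0.png')[130:350,180:460];b=cv2.imread('pics/t0.png')[120:300,180:460]
cv2.imwrite('pics/s0c.png',cv2.resize(a,None,fx=2.7,fy=2.7,interpolation=cv2.INTER_CUBIC))
cv2.imwrite('pics/t0c.png',cv2.resize(b,None,fx=2.8,fy=2.8,interpolation=cv2.INTER_CUBIC))
E
```

```text
(no output)
```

View pics/s0c.png

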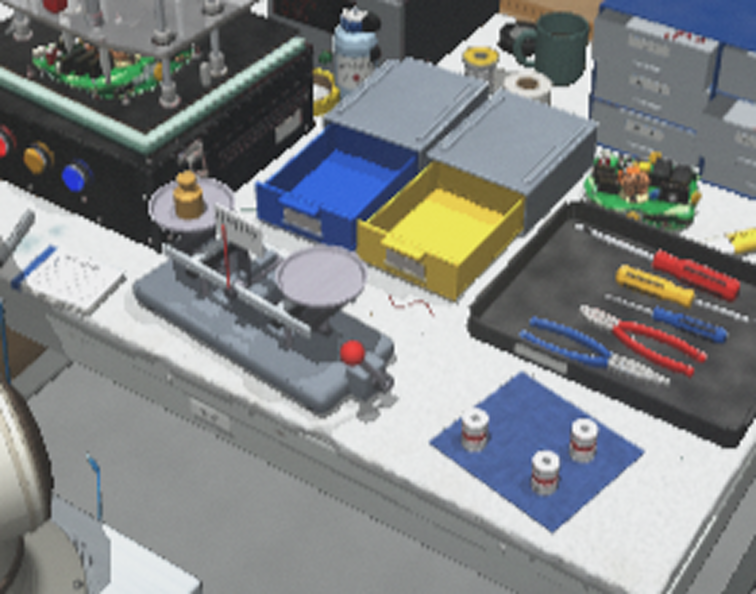

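View pics/t0c.png

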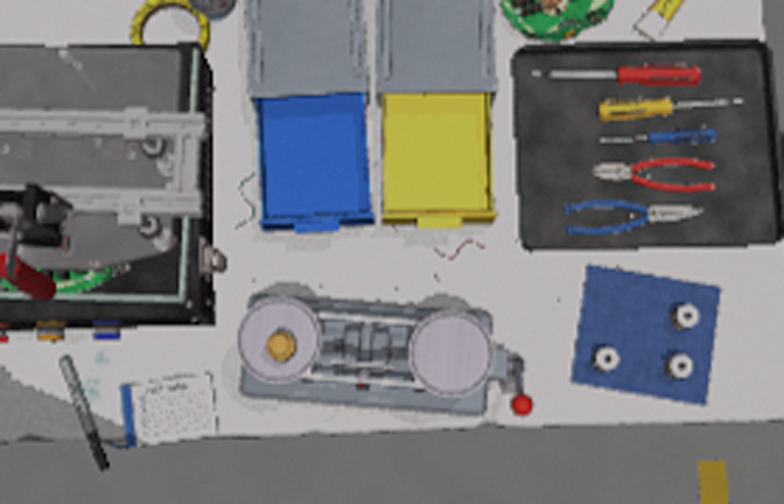

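```bash
python3 - <<'E'
from h import *
np.set_printoptions(precision=1,suppress=True)
a=img('scene');b=img('top')
print('coupl',[ (onz(b,p,37)) for p in[(396.8,247.9),(423.2,250.7),(425.4,232.9)]])
for c,im in(('scene',a),('top',b)):
    for lab,z in(('coupling_1',20),('pan_right_top',122),('parts_mat',3)):
        for d in robot.cut_out(lab,c):
            m=d['pixels'];ys,xs=np.nonzero(m)
            if len(xs)<5: continue
            print(c,lab,round(d['confidence'],2),m.sum(),[xs.min(),xs.max(),ys.min(),ys.max()],xs.mean().round(1),ys.mean().round(1),onz(im,(xs.mean(),ys.mean()),z))
    hsv=cv2.cvtColor(im['color'],cv2.COLOR_RGB2HSV)
    red=((hsv[...,0]<6)|(hsv[...,0]>174))&(hsv[...,1]>150)&(hsv[...,2]>80)
    n,l,st,ce=cv2.connectedComponentsWithStats(red.astype(np.uint8))
    print(c,[(st[i,4],ce[i]) for i in range(1,n) if st[i,4]>8])
for nm,p,z in(('panR',(341.4,246.1),124),('panL',(280,242.1),124),('blueFc',(293,199),53),('yelFc',(333.,199),53),
  ('blue FL',(274.2,199.6),53),('blueFR',(312.8,199.3),53),('yelFL',(316.5,199.3),53),('yelFR',(356.7,197),53),('weight',(280,242.5),170),
  ('fixt edge',(257,235),240),('matcorners',(389.6,214.6),3),('',(437,222.5),3),('',(431.6,264.3),3),('',(384.3,256),3)): print(nm,onz(b,p,z))
E
```

```text
coupl [array([ 416.5, -279.6,   37. ]), array([ 405.6, -361.2,   37. ]), array([ 460.8, -372.1,   37. ])]
scene coupling_1 0.48 148 [np.int64(376), np.int64(386), np.int64(297), np.int64(312)] 381.4 304.5 [ 406.9 -359.    20. ]
scene coupling_1 0.43 165 [np.int64(390), np.int64(401), np.int64(284), np.int64(300)] 395.3 291.8 [ 464.4 -368.5   20. ]
scene pan_right_top 0.7 717 [np.int64(282), np.int64(315), np.int64(221), np.int64(251)] 298.4 233.5 [ 418.6 -100.2  122. ]
scene pan_right_top 0.25 3004 [np.int64(275), np.int64(360), np.int64(151), np.int64(222)] 315.7 185.1 [625.1 -15.8 122. ]
scene parts_mat 0.84 2119 [np.int64(340), np.int64(417), np.int64(267), np.int64(325)] 378.3 295.9 [ 442.2 -332.5    3. ]
scene [(np.int32(252), array([198.2, 115.8])), (np.int32(44), array([178. , 183.4])), (np.int32(14), array([467.5, 216.3])), (np.int32(181), array([437.5, 231.4])), (np.int32(189), array([423. , 257.6])), (np.int32(52), array([310. , 259.9])), (np.int32(12), array([ 84.6, 272.2])), (np.int32(12), array([ 97.8, 271.6]))]
top coupling_1 0.37 47 [np.int64(419), np.int64(426), np.in
[... 736 characters left out ...]
146.3])), (np.int32(46), array([420.6, 178. ])), (np.int32(50), array([419.1, 186. ])), (np.int32(19), array([180.4, 214.1])), (np.int32(10), array([185.7, 214.1])), (np.int32(14), array([177.9, 240.6])), (np.int32(40), array([366.1, 264.2])), (np.int32(39), array([ 77.9, 281.9])), (np.int32(11), array([ 45.6, 283. ]))]
panR [ 420.2 -102.6  124. ]
panL [436.7  76.  124. ]
blueFc [576.8  39.9  53. ]
yelFc [573.5 -85.6  53. ]
blue FL [576.5  98.9  53. ]
blueFR [574.2 -22.2  53. ]
yelFL [573.9 -33.8  53. ]
yelFR [ 577.9 -160.3   53. ]
weight [431.5  72.  170. ]
fixt edge [447.  126.9 240. ]
matcorners [ 526.6 -269.     3. ]
 [ 496.7 -420.5    3. ]
 [ 364.1 -393.     3. ]
 [ 394.2 -244.5    3. ]
```

>>> jog_arm --series '[[1,[0,0,0],-6.5],[1,[0,0,0],-6.5],[1,[0,0,0],-6.5],[1,[0,0,0],-6.5],[1,[0,0,0],0]]'

```text
time: 2.12
ee_pos: [241.1, 494.3, 239.3]
tcp_rot: [[-1.0, -0.005, 0.0], [-0.005, 1.0, -0.0], [-0.0, -0.0, -1.0]]
force: [-0.1, -0.4, -0.3]
gripper_width: 0.299
grasp_force: 0.0
```

```bash
python3 - <<'E'
from h import *
np.set_printoptions(precision=3,suppress=True)
a=img('scene');b=img('top')
print(tri(a,(310,259.9),b,(366.1,264.2)), tri(a,(298.4,233.5),b,(340.8,246.4)))
s=robot.read_state();print(s['time'],s['joints'],s['ee_pos'],np.array(s['tcp_rot']))
E
```

```text
[ 366.262 -173.398  107.533] [ 419.141 -100.509  122.035]
2.2167 [63.999  4.982 10.077 95.098  0.    64.222] [241.109 494.337 239.248] [[-1.     0.004 -0.   ]
 [ 0.004  1.    -0.   ]
 [ 0.    -0.    -1.   ]]
```

>>> jog_arm --series '[[1,[-0.0032,-0.0268,0],0],[1,[-0.0032,-0.0268,0],0],[1,[-0.0032,-0.0268,0],0],[1,[-0.0032,-0.0268,0],0],[1,[-0.0032,-0.0268,0],0]]'

```text
time: 2.63
ee_pos: [257.0, 359.1, 239.2]
tcp_rot: [[-1.0, 0.004, 0.0], [0.004, 1.0, 0.0], [-0.0, 0.0, -1.0]]
force: [0.6, -0.3, 0.3]
gripper_width: -0.0
grasp_force: 0.0
```

>>> jog_arm --series '[[1,[-0.0032,-0.0268,0],0],[1,[-0.0032,-0.0268,0],0],[1,[-0.0032,-0.0268,0],0],[1,[-0.0032,-0.0268,0],0],[1,[-0.0032,-0.0268,0],0]]'

```text
time: 3.05
ee_pos: [272.9, 225.1, 239.4]
tcp_rot: [[-1.0, 0.004, 0.0], [0.004, 1.0, 0.0], [-0.0, 0.0, -1.0]]
force: [0.8, -0.1, 0.1]
gripper_width: -0.002
grasp_force: 0.0
```

>>> jog_arm --series '[[1,[-0.0032,-0.0268,0],0],[1,[-0.0032,-0.0268,0],0],[1,[-0.0032,-0.0268,0],0],[1,[-0.0032,-0.0268,0],0],[1,[-0.0032,-0.0268,0],0]]'

```text
time: 3.47
ee_pos: [288.9, 91.1, 239.5]
tcp_rot: [[-1.0, 0.004, 0.001], [0.004, 1.0, 0.0], [-0.001, 0.0, -1.0]]
force: [0.2, -0.6, -0.8]
gripper_width: 0.002
grasp_force: 0.0
```

>>> jog_arm --series '[[1,[-0.0032,-0.0268,0],0],[1,[-0.0032,-0.0268,0],0],[1,[-0.0032,-0.0268,0],0],[1,[-0.0032,-0.0268,0],0],[1,[-0.0032,-0.0268,0],0]]'

```text
time: 3.88
ee_pos: [304.9, -43.1, 239.6]
tcp_rot: [[-1.0, 0.004, 0.001], [0.004, 1.0, -0.0], [-0.001, -0.0, -1.0]]
force: [1.6, 0.4, 0.1]
gripper_width: 0.006
grasp_force: 0.0
```

>>> jog_arm --series '[[1,[-0.0032,-0.0268,0],0],[1,[-0.0032,-0.0268,0],0],[1,[-0.0032,-0.0268,0],0],[1,[-0.0032,-0.0268,0],0],[1,[-0.0032,-0.0268,0],0]]'

```text
time: 4.3
ee_pos: [320.9, -177.2, 239.4]
tcp_rot: [[-1.0, 0.005, 0.001], [0.005, 1.0, -0.0], [-0.001, -0.0, -1.0]]
force: [0.6, 0.5, 0.4]
gripper_width: 0.001
grasp_force: 0.0
```

>>> jog_arm --series '[[1,[0,0,0.0276],0],[1,[0,0,0.0276],0],[1,[0,0,0.0276],0],[1,[0,0,0.0276],0],[1,[0,0,0.0276],0]]'

```text
time: 4.72
ee_pos: [321.0, -175.7, 100.1]
tcp_rot: [[-1.0, 0.004, 0.0], [0.004, 1.0, -0.0], [-0.0, -0.0, -1.0]]
force: [0.4, -0.1, 0.6]
gripper_width: 0.002
grasp_force: 0.0
```

>>> jog_arm --series '[[1,[-0.017,-0.0003,0],0],[1,[-0.017,-0.0003,0],0],[1,[-0.017,-0.001,0],0],[1,[-0.017,-0.001,0],0],[1,[-0.017,-0.001,0],0]]'

```text
time: 5.13
ee_pos: [406.7, -179.3, 101.3]
tcp_rot: [[-1.0, 0.004, -0.0], [0.004, 1.0, -0.0], [0.0, -0.0, -1.0]]
force: [-0.9, -1.3, -1.2]
gripper_width: -0.001
grasp_force: 0.7
```

>>> jog_arm --series '[[1,[-0.007,-0.0005,0],0],[1,[-0.006,-0.0005,0],0],[1,[-0.004,0,0],0],[1,[-0.003,0,0],0],[1,[-0.002,0,0],0]]'

```text
time: 5.55
ee_pos: [427.9, -180.2, 101.2]
tcp_rot: [[-1.0, 0.001, -0.0], [0.001, 1.0, 0.0], [0.0, 0.0, -1.0]]
force: [-1.4, -0.5, -0.3]
gripper_width: -0.002
grasp_force: 0.6
```

>>> jog_arm --series '[[1,[-0.003,0,0],0],[1,[-0.003,0,0],0],[1,[-0.002,0,0],0],[1,[-0.002,0,0],0],[1,[0,0,0],0]]'

```text
time: 5.97
ee_pos: [438.4, -180.3, 101.3]
tcp_rot: [[-1.0, -0.0, 0.0], [-0.0, 1.0, 0.0], [-0.0, 0.0, -1.0]]
force: [0.2, -0.5, -1.6]
gripper_width: 0.004
grasp_force: 0.2
```

>>> jog_arm --series '[[1,[-0.001,0,0],0],[1,[-0.001,0,0],0],[1,[-0.001,0,0],0],[1,[0,0,0],0]]'

```text
time: 6.3
ee_pos: [439.1, -180.2, 101.1]
tcp_rot: [[-1.0, 0.001, -0.005], [0.001, 1.0, -0.0], [0.005, -0.0, -1.0]]
force: [-11.9, -0.9, 4.2]
gripper_width: 0.001
grasp_force: 6.5
```

```bash
python3 - <<'E'
from h import *
np.set_printoptions(precision=1,suppress=True)
a=img('scene','s1.png')
cv2.imwrite('pics/s1c.png',cv2.resize(cv2.imread('pics/s1.png')[180:330,220:420],None,fx=3.5,fy=3.5,interpolation=cv2.INTER_CUBIC))
E
```

```text
(no output)
```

View pics/s1c.png

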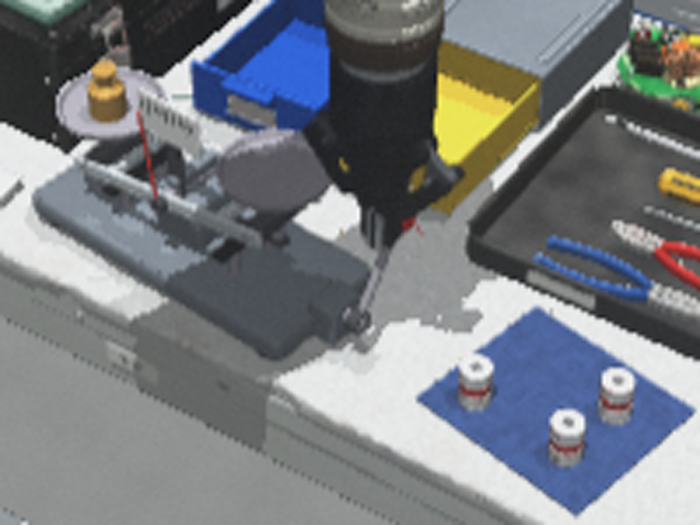

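>>> jog_arm --series '[[1,[0.013,0,0],0],[1,[0,0,-0.04],0],[1,[0,0,-0.04],0],[0.45,[0.004,-0.033,0],0],[0.45,[0.004,-0.033,0],0]]'

```text
time: 6.77
ee_pos: [421.6, -246.8, 184.6]
tcp_rot: [[-1.0, -0.003, 0.006], [-0.003, 1.0, -0.003], [-0.006, -0.003, -1.0]]
force: [0.4, -0.9, -0.1]
gripper_width: 0.278
grasp_force: 0.0
```

>>> jog_arm --series '[[0.45,[0.003,-0.033,0.02],0],[0.45,[0,0,0.0417],0],[0.45,[0,0,0.0417],0],[0.45,[0,0,0],0]]'

```text
time: 7.1
ee_pos: [413.4, -277.5, 70.2]
tcp_rot: [[-1.0, 0.001, -0.009], [0.001, 1.0, 0.006], [0.009, 0.006, -1.0]]
force: [-1.5, 0.9, -1.6]
gripper_width: 0.549
grasp_force: 0.0
```

```bash
python3 - <<'E'
from h import *
np.set_printoptions(precision=1,suppress=True)
a=img('scene','s2.png');b=img('top')
cv2.imwrite('pics/s2c.png',cv2.resize(cv2.imread('pics/s2.png')[180:330,220:420],None,fx=3.5,fy=3.5,interpolation=cv2.INTER_CUBIC))
for c,im in(('scene',a),('top',b)):
  for lab,z in(('coupling_1',20),('pan_right_top',124)):
    for d in robot.cut_out(lab,c):
        m=d['pixels'];ys,xs=np.nonzero(m)
        if len(xs)>5: print(c,lab,round(d['confidence'],2),m.sum(),xs.mean().round(1),ys.mean().round(1),onz(im,(xs.mean(),ys.mean()),z))
E
```

```text
scene coupling_1 0.46 128 355.3 288.8 [ 416.8 -277.9   20. ]
scene pan_right_top 0.8 694 298.1 230.2 [427.2 -93.3 124. ]
top pan_right_top 0.72 4069 335.4 150.5 [709.8 -95.  124. ]
top pan_right_top 0.66 776 340.9 245.8 [ 421.2 -101.2  124. ]
top pan_right_top 0.42 439 394.8 229.6 [ 464.3 -261.1  124. ]
```

View pics/s2c.png

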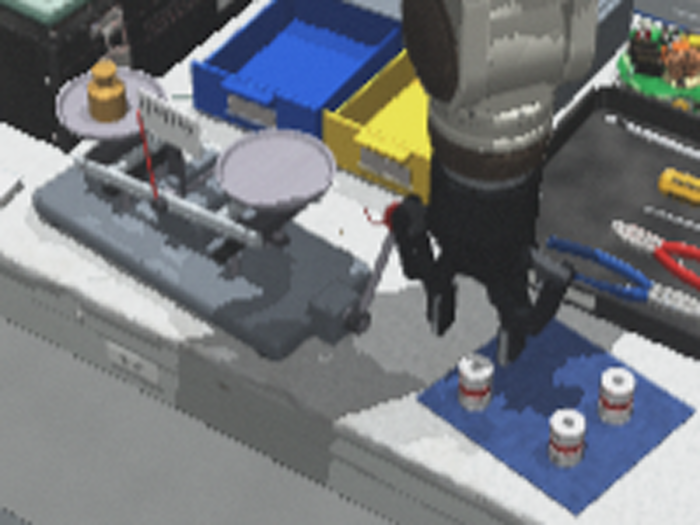

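>>> jog_arm --series '[[0.45,[-0.002,-0.001,0.02],0],[0.45,[0,0,0.02],0],[0.45,[0,0,0.014],0],[0.45,[0,0,0],0],[1,[0,0,0],0]]'

```text
time: 7.82
ee_pos: [419.7, -280.4, 25.3]
tcp_rot: [[-1.0, -0.0, 0.001], [-0.0, 1.0, -0.001], [-0.001, -0.001, -1.0]]
force: [-0.1, -0.9, -0.3]
gripper_width: 0.422
grasp_force: 0.0
```

>>> jog_arm --series '[[1,[0,0,0],0],[1,[0,0,0],0],[1,[0,0,0],0],[1,[0,0,0],0]]'

```text
time: 8.15
ee_pos: [420.3, -280.9, 26.3]
tcp_rot: [[-1.0, -0.0, 0.003], [-0.0, 1.0, -0.002], [-0.003, -0.002, -1.0]]
force: [-0.7, 1.1, 6.9]
gripper_width: 0.268
grasp_force: 58.8
```

>>> jog_arm --series '[[0.5,[0,0,0],0],[0.45,[0,0,0],0],[0.45,[0,0,0],0],[0.45,[0.003,0.001,0.005],0],[0.45,[0,0,0.005],0]]'

```text
time: 8.57
ee_pos: [415.8, -279.2, 13.7]
tcp_rot: [[-1.0, 0.0, -0.0], [0.0, 1.0, -0.0], [0.0, -0.0, -1.0]]
force: [0.7, -0.5, 0.2]
gripper_width: 0.553
grasp_force: 0.0
```

>>> jog_arm --series '[[0.45,[0,0,0],0],[0.9,[0,0,0],0],[1,[0,0,0],0],[1,[0,0,0],0],[1,[0,0,0],0]]'

```text
time: 8.98
ee_pos: [416.2, -279.3, 14.0]
tcp_rot: [[-1.0, -0.0, 0.0], [-0.0, 1.0, -0.0], [-0.0, -0.0, -1.0]]
force: [0.6, -0.1, 0.4]
gripper_width: 0.271
grasp_force: 58.8
```

>>> jog_arm --series '[[1,[0,0,-0.02],0],[1,[0,0,-0.03],0],[1,[0,0,-0.04],0],[1,[0,0,-0.04],0],[1,[0,0,-0.035],0]]'

```text
time: 9.4
ee_pos: [416.0, -279.2, 181.4]
tcp_rot: [[-1.0, -0.0, 0.001], [-0.0, 1.0, -0.001], [-0.001, -0.001, -1.0]]
force: [1.4, -0.8, -0.1]
gripper_width: 0.276
grasp_force: 58.9
```

>>> jog_arm --series '[[1,[-0.001,0.03,0],0],[1,[-0.001,0.04,0],0],[1,[-0.001,0.04,0],0],[1,[-0.001,0.04,0],0],[1,[0,0.028,0],0]]'

```text
time: 9.82
ee_pos: [419.7, -98.8, 179.1]
tcp_rot: [[-1.0, -0.0, 0.0], [-0.0, 1.0, 0.0], [-0.0, 0.0, -1.0]]
force: [0.9, 0.3, -0.5]
gripper_width: 0.276
grasp_force: 59.1
```

>>> jog_arm --series '[[1,[0,0,0],0],[1,[0,0,0.01],0],[1,[0,0,0.01],0],[1,[0,0,0],0],[1,[0,0,0],0]]'

```text
time: 10.23
ee_pos: [419.5, -102.0, 157.7]
tcp_rot: [[-1.0, 0.002, -0.002], [0.002, 1.0, 0.0], [0.002, 0.0, -1.0]]
force: [0.1, -0.8, -0.3]
gripper_width: 0.275
grasp_force: 59.2
```

```bash
python3 - <<'E'
from h import *
np.set_printoptions(precision=1,suppress=True)
s=robot.read_state();print(s['ee_pos'],s['force'],s['gripper_width'],s['grasp_force'])
a=img('scene','s3.png')
cv2.imwrite('pics/s3c.png',cv2.resize(cv2.imread('pics/s3.png')[180:330,220:420],None,fx=3.5,fy=3.5,interpolation=cv2.INTER_CUBIC))
E
```

```text
[ 419.5 -102.   157.7] [ 0.1 -0.8 -0.3] 0.2750358767359616 59.21037197113037
```

View pics/s3c.png

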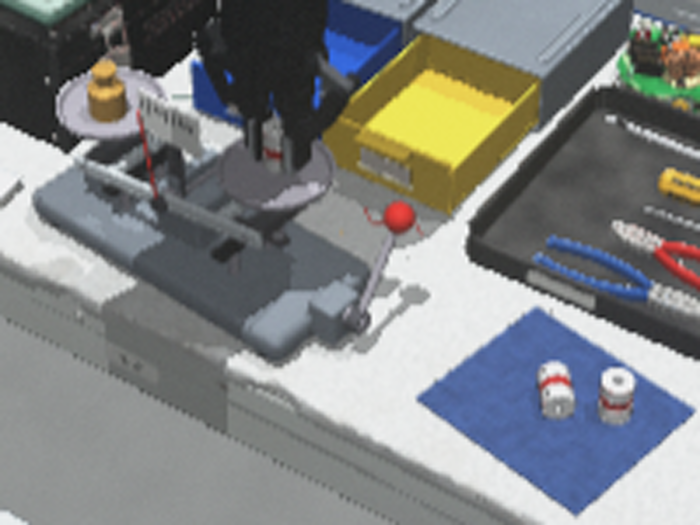

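>>> jog_arm --series '[[1,[0,0,0.004],0],[1,[0,0,0.003],0],[1,[0,0,0],0],[0.75,[0,0,0],0],[0.6,[0,0,0],0]]'

```text
time: 10.7
ee_pos: [420.2, -101.4, 152.1]
tcp_rot: [[-1.0, 0.0, 0.0], [0.0, 1.0, -0.0], [-0.0, -0.0, -1.0]]
force: [0.3, 0.3, 0.1]
gripper_width: 0.391
grasp_force: 0.0
```

>>> jog_arm --series '[[0.5,[0,0,0],0],[0.5,[0,0,0],0],[0.5,[0,0,0],0]]'

```text
time: 10.95
ee_pos: [420.2, -101.3, 152.2]
tcp_rot: [[-1.0, -0.0, 0.0], [-0.0, 1.0, -0.0], [-0.0, -0.0, -1.0]]
force: [0.9, 0.3, -0.1]
gripper_width: 0.502
grasp_force: 0.0
```

>>> jog_arm --series '[[0.5,[0,0,-0.03],0],[0.5,[0,0,-0.03],0],[0.5,[0,-0.04,-0.03],0],[0.5,[0,-0.04,0],0],[0.5,[0,-0.04,0],0]]'

```text
time: 11.37
ee_pos: [420.8, -215.8, 239.1]
tcp_rot: [[-1.0, -0.003, 0.004], [-0.003, 1.0, -0.002], [-0.004, -0.002, -1.0]]
force: [1.6, -0.0, -0.8]
gripper_width: 0.499
grasp_force: 0.0
```

>>> jog_arm --series '[[0.5,[0,-0.04,0],0],[0.5,[0,0,0],0],[0.5,[0,0,0],0],[0.5,[0,0,0],0],[0.5,[0,0,0],0]]'

```text
time: 11.78
ee_pos: [420.2, -253.7, 237.1]
tcp_rot: [[-1.0, -0.001, 0.0], [-0.001, 1.0, 0.0], [-0.0, 0.0, -1.0]]
force: [-0.2, 0.2, -0.1]
gripper_width: 0.5
grasp_force: 0.0
```

```bash
cat > look.py <<'E'
from h import *
import sys
np.set_printoptions(precision=1,suppress=True)
f=sys.argv[1]
a=img('scene',f+'.png');b=img('top',f+'t.png')
cv2.imwrite('pics/'+f+'c.png',cv2.resize(cv2.imread('pics/'+f+'.png')[180:330,220:420],None,fx=3.5,fy=3.5,interpolation=cv2.INTER_CUBIC))
for c,im in(('scene',a),('top',b)):
  for lab,z in(('coupling_1',16),('pan_right_top',124)):
    for d in robot.cut_out(lab,c):
        m=d['pixels'];ys,xs=np.nonzero(m)
        if 5<len(xs)<900: print(c,lab,round(d['confidence'],2),m.sum(),xs.mean().round(1),ys.mean().round(1),onz(im,(xs.mean(),ys.mean()),z))
print(robot.read_state()['ee_pos'])
E
python3 look.py s4
```

```text
scene coupling_1 0.51 144 299.1 231.0 [528.  -21.2  16. ]
scene coupling_1 0.42 127 396.0 292.3 [ 467.3 -369.2   16. ]
scene pan_right_top 0.84 521 297.4 238.9 [ 398.2 -111.7  124. ]
top coupling_1 0.49 51 341.4 245.8 [ 429.1 -108.5   16. ]
top pan_right_top 0.69 609 339.5 246.1 [420.2 -97.  124. ]
[ 420.3 -254.   237.2]
```

View pics/s4c.png

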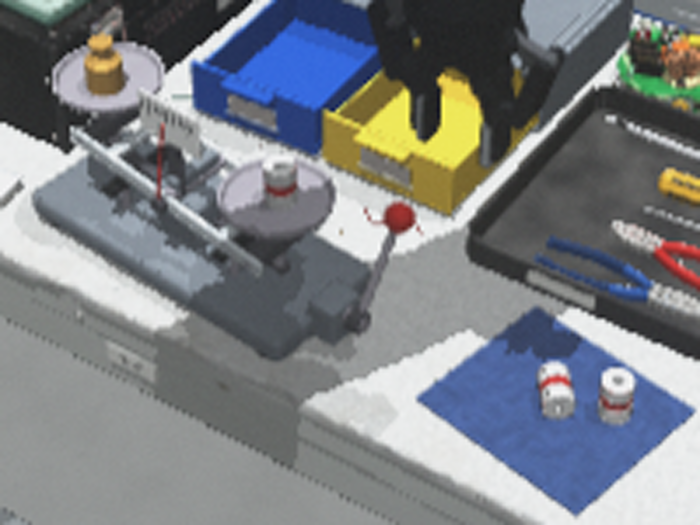

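>>> jog_arm --series '[[0.5,[0,0.0385,0],0],[0.5,[0,0.0385,0],0],[0.5,[0,0.0385,0],0],[0.5,[0,0.0375,0],0],[0.5,[0,0,0.02],0]]'

```text
time: 12.5
ee_pos: [421.0, -96.9, 220.3]
tcp_rot: [[-1.0, -0.005, 0.006], [-0.005, 1.0, 0.0], [-0.006, 0.0, -1.0]]
force: [0.4, -0.3, -0.1]
gripper_width: 0.503
grasp_force: 0.0
```

>>> jog_arm --series '[[0.5,[0,0,0.03],0],[0.5,[0,0,0.025],0],[0.5,[0,0,0.02],0],[0.5,[0,0,0.017],0],[0.5,[0,0,0],0]]'

```text
time: 12.92
ee_pos: [418.5, -100.9, 121.8]
tcp_rot: [[-1.0, -0.001, -0.004], [-0.001, 1.0, 0.001], [0.004, 0.001, -1.0]]
force: [-1.0, 0.7, 0.5]
gripper_width: 0.503
grasp_force: 0.0
```

>>> jog_arm --series '[[0.5,[0,0,0],0],[0.8,[0,0,0],0],[1,[0,0,0],0],[1,[0,0,0],0],[1,[0,0,0],0]]'

```text
time: 13.33
ee_pos: [420.8, -101.7, 126.4]
tcp_rot: [[-1.0, 0.0, 0.002], [0.0, 1.0, -0.0], [-0.002, -0.0, -1.0]]
force: [-1.0, 1.6, 7.6]
gripper_width: 0.27
grasp_force: 58.7
```

>>> jog_arm --series '[[1,[0,0,-0.01],0],[1,[0,0,-0.025],0],[1,[0,0,-0.035],0],[1,[0,0,-0.03],0],[1,[0,0,-0.01],0]]'

```text
time: 13.75
ee_pos: [421.0, -101.9, 240.0]
tcp_rot: [[-1.0, 0.0, 0.005], [0.0, 1.0, -0.001], [-0.005, -0.001, -1.0]]
force: [1.1, 0.2, -0.5]
gripper_width: 0.274
grasp_force: 58.9
```

>>> jog_arm --series '[[1,[-0.015,0.01,0],0],[1,[-0.033,0.023,0],0],[1,[-0.033,0.023,0],0],[1,[-0.033,0.023,0],0],[1,[-0.033,0.023,0],0]]'

```text
time: 14.17
ee_pos: [568.4, 1.6, 235.0]
tcp_rot: [[-1.0, 0.0, 0.0], [0.0, 1.0, -0.0], [-0.0, -0.0, -1.0]]
force: [1.0, -0.9, -0.7]
gripper_width: 0.267
grasp_force: 59.0
```

>>> jog_arm --series '[[1,[-0.033,0.023,0],0],[1,[-0.02,0.014,0],0],[1,[0,0,0.01],0],[1,[0,0,0.04],0],[1,[0,0,0.04],0]]'

```text
time: 14.58
ee_pos: [621.2, 37.7, 144.9]
tcp_rot: [[-1.0, -0.001, 0.003], [-0.001, 1.0, 0.0], [-0.003, 0.0, -1.0]]
force: [0.1, 0.1, -1.8]
gripper_width: 0.27
grasp_force: 59.0
```

```bash
python3 look.py s5; python3 -c "
import cv2
cv2.imwrite('pics/s5tc.png',cv2.resize(cv2.imread('pics/s5t.png')[120:280,240:460],None,fx=3.5,fy=3.5,interpolation=cv2.INTER_CUBIC))"
```

```text
scene coupling_1 0.51 77 299.0 173.5 [774.2 154.   16. ]
scene coupling_1 0.42 155 378.4 290.6 [ 447.6 -328.8   16. ]
scene pan_right_top 0.56 700 297.9 229.7 [428.6 -91.5 124. ]
top coupling_1 0.6 56 423.0 233.2 [ 462.1 -369.7   16. ]
top coupling_1 0.52 81 411.0 238.8 [ 445.5 -330.1   16. ]
top pan_right_top 0.7 744 340.7 245.8 [ 421.  -100.6  124. ]
[621.3  37.2 148.6]
```

View pics/s5c.png

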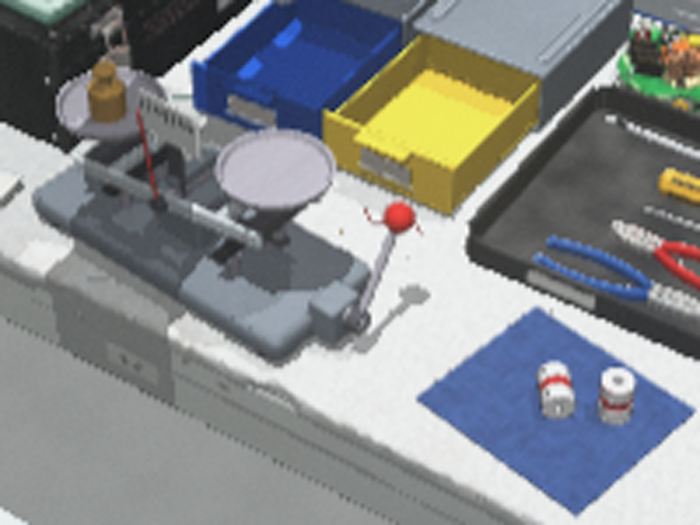

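View pics/s5tc.png

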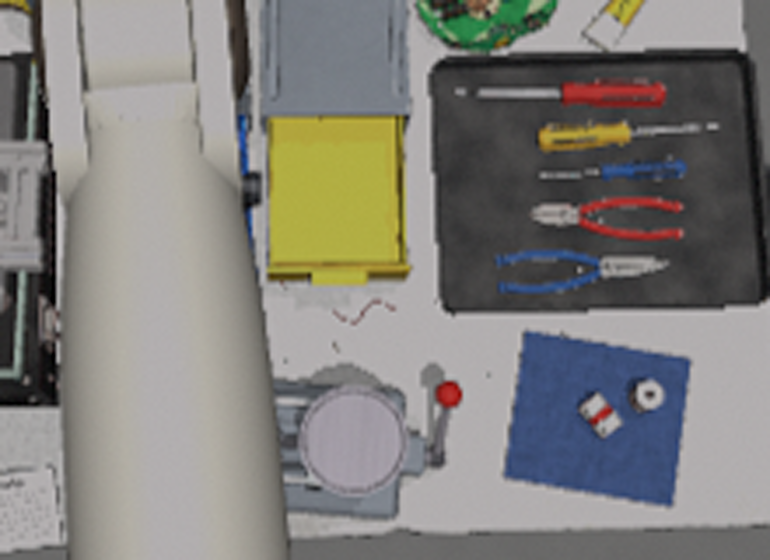

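>>> jog_arm --series '[[1,[0,0,0.04],0],[1,[0,0,0.04],0],[1,[0,0,0.028],0],[1,[0,0,0.008],0],[1,[0,0,0],0]]'

```text
time: 15.3
ee_pos: [620.1, 37.3, 29.2]
tcp_rot: [[-1.0, 0.0, -0.001], [0.0, 1.0, -0.0], [0.001, -0.0, -1.0]]
force: [0.9, -0.2, 0.0]
gripper_width: 0.27
grasp_force: 58.9
```

>>> jog_arm --series '[[1,[0,0,0.002],0],[1,[0,0,0.002],0],[1,[0,0,0],0],[1,[0,0,0],0]]'

```text
time: 15.63
ee_pos: [621.1, 37.4, 26.8]
tcp_rot: [[-1.0, 0.0, 0.003], [0.0, 1.0, 0.0], [-0.003, 0.0, -1.0]]
force: [0.3, 0.9, -1.1]
gripper_width: 0.271
grasp_force: 58.9
```

>>> jog_arm --series '[[1,[0,0,0.002],0],[1,[0,0,0],0],[0.75,[0,0,0],0],[0.5,[0,0,0],0],[0.5,[0,0,0],0]]'

```text
time: 16.05
ee_pos: [620.4, 37.4, 23.6]
tcp_rot: [[-1.0, 0.0, 0.001], [0.0, 1.0, 0.0], [-0.001, 0.0, -1.0]]
force: [-0.2, 0.8, -0.6]
gripper_width: 0.498
grasp_force: 0.0
```

>>> jog_arm --series '[[0.5,[0,0,0],0],[0.5,[0,0,-0.03],0],[0.5,[0,0,-0.0415],0],[0.5,[0,0,-0.0415],0],[0.5,[0,0,-0.0415],0]]'

```text
time: 16.47
ee_pos: [619.4, 37.4, 178.8]
tcp_rot: [[-1.0, 0.0, -0.001], [0.0, 1.0, -0.0], [0.001, -0.0, -1.0]]
force: [0.8, -0.8, 0.3]
gripper_width: 0.498
grasp_force: 0.0
```

>>> jog_arm --series '[[0.5,[0,0,-0.0415],0],[0.5,[0,0,-0.01],0],[0.5,[0.0145,-0.037,0],0],[0.5,[0.0145,-0.037,0],0],[0.5,[0.0145,-0.037,0],0]]'

```text
time: 16.88
ee_pos: [576.1, -74.2, 228.7]
tcp_rot: [[-1.0, -0.002, -0.0], [-0.002, 1.0, -0.0], [0.0, -0.0, -1.0]]
force: [-0.0, -0.4, -0.1]
gripper_width: 0.499
grasp_force: 0.0
```

>>> jog_arm --series '[[0.5,[0.0145,-0.037,0],0],[0.5,[0.0145,-0.037,0],0],[0.5,[0.0145,-0.037,0],0],[0.5,[0.0145,-0.037,0],0],[0.5,[0.0145,-0.037,0],0]]'

```text
time: 17.3
ee_pos: [503.0, -260.2, 228.8]
tcp_rot: [[-1.0, -0.0, -0.0], [-0.0, 1.0, 0.0], [0.0, 0.0, -1.0]]
force: [-0.3, -0.4, 0.4]
gripper_width: 0.497
grasp_force: 0.0
```

>>> jog_arm --series '[[0.5,[0.0145,-0.037,0],0],[0.5,[0.0145,-0.037,0],0],[0.5,[0.0145,-0.037,0],0],[0.5,[0,0,0],6.7],[0.5,[0,0,0],6.7]]'

```text
time: 17.72
ee_pos: [459.2, -371.8, 228.2]
tcp_rot: [[-0.971, 0.24, -0.001], [0.24, 0.971, 0.001], [0.001, 0.0, -1.0]]
force: [0.9, 0.3, 0.0]
gripper_width: 0.502
grasp_force: 0.0
```

>>> jog_arm --series '[[0.5,[0,0,0],6.7],[0.5,[0,0,0],6.7],[0.5,[0,0,0],6.7],[0.5,[0,0,0],6.7],[0.5,[0,0,0],6.7]]'

```text
time: 18.13
ee_pos: [460.5, -369.6, 228.5]
tcp_rot: [[-0.679, 0.734, -0.0], [0.734, 0.679, 0.0], [0.001, -0.0, -1.0]]
force: [-1.5, -0.2, 0.1]
gripper_width: 0.501
grasp_force: 0.0
```

>>> jog_arm --series '[[0.5,[0,0,0],6.7],[0.5,[0,0,0],6.4],[0.5,[0,0,0],0],[0.5,[0,0,0],0]]'

```text
time: 18.47
ee_pos: [460.6, -369.6, 228.7]
tcp_rot: [[-0.503, 0.864, -0.0], [0.864, 0.503, 0.0], [0.0, -0.0, -1.0]]
force: [-0.0, 0.2, 0.4]
gripper_width: 0.501
grasp_force: 0.0
```

```bash
python3 look.py s6; python3 -c "
import cv2
a=cv2.imread('pics/s6t.png')[150:210,265:365];b=cv2.imread('pics/s6.png')[240:330,300:420]
cv2.imwrite('pics/s6x.png',cv2.vconcat([cv2.resize(a,(500,300),interpolation=cv2.INTER_CUBIC),cv2.resize(b,(400,300),interpolation=cv2.INTER_CUBIC)[:, :].copy() if 0 else cv2.resize(b,(500,300))]))"
```

```text
scene coupling_1 0.51 63 302.1 202.7 [645.4  50.8  16. ]
scene pan_right_top 0.7 724 298.1 229.9 [428.2 -92.4 124. ]
top coupling_1 0.4 53 294.5 187.1 [622.9  36.6  16. ]
top pan_right_top 0.6 773 340.5 246.1 [ 420.3 -100.   124. ]
[ 460.6 -369.6  229. ]
```

View pics/s6x.png

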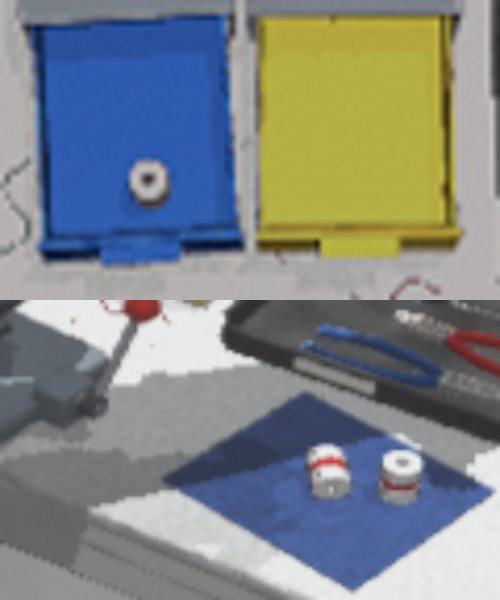

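>>> jog_arm --series '[[0.5,[-0.0015,0,0.0417],0],[0.5,[0,0,0.0417],0],[0.5,[0,0,0.0417],0],[0.5,[0,0,0.0417],0],[0.5,[0,0,0.025],0]]'

```text
time: 19.18
ee_pos: [459.7, -369.6, 32.6]
tcp_rot: [[-0.501, 0.866, -0.003], [0.866, 0.501, 0.003], [0.004, -0.002, -1.0]]
force: [-0.3, 0.4, -0.3]
gripper_width: 0.502
grasp_force: 0.0
```

>>> jog_arm --series '[[0.5,[0,0,0.015],0],[0.5,[0,0,0.007],0],[0.5,[0,0,0],0],[0.5,[0,0,0],0],[0.8,[0,0,0],0]]'

```text
time: 19.6
ee_pos: [462.2, -371.6, 17.1]
tcp_rot: [[-0.5, 0.866, 0.002], [0.866, 0.5, -0.002], [-0.002, 0.001, -1.0]]
force: [0.1, -0.9, -0.4]
gripper_width: 0.374
grasp_force: 0.0
```

>>> jog_arm --series '[[1,[0,0,0],0],[1,[0,0,0],0],[1,[0,0,0],0],[1,[0,0,0],0]]'

```text
time: 19.93
ee_pos: [462.3, -371.7, 17.4]
tcp_rot: [[-0.5, 0.866, 0.003], [0.866, 0.5, -0.002], [-0.003, 0.001, -1.0]]
force: [0.9, 0.3, 6.7]
gripper_width: 0.273
grasp_force: 58.7
```

>>> jog_arm --series '[[1,[0,0,-0.015],0],[1,[0,0,-0.03],0],[1,[0,0,-0.04],0],[1,[0,0,-0.04],0],[1,[0,0,-0.04],0]]'

```text
time: 20.35
ee_pos: [461.0, -370.7, 182.7]
tcp_rot: [[-0.5, 0.866, 0.0], [0.866, 0.5, -0.0], [-0.001, 0.0, -1.0]]
force: [1.5, -0.7, -1.4]
gripper_width: 0.274
grasp_force: 58.9
```

>>> jog_arm --series '[[1,[0.032,0.0123,0],0],[1,[0.032,0.0123,0],0],[1,[0.032,0.0123,0],0],[1,[0.032,0.0123,0],0],[1,[0.032,0.0123,0],0]]'

```text
time: 20.77
ee_pos: [434.2, -200.3, 181.0]
tcp_rot: [[-0.5, 0.866, 0.001], [0.866, 0.5, -0.001], [-0.001, 0.001, -1.0]]
force: [0.2, -0.4, -0.2]
gripper_width: 0.269
grasp_force: 58.9
```

>>> jog_arm --series '[[1,[0.032,0.0123,0],0],[1,[0.032,0.0123,0],0],[1,[0.031,0.0125,0],0],[1,[0,0,0],0],[1,[0,0,0],0]]'

```text
time: 21.18
ee_pos: [419.3, -99.5, 181.3]
tcp_rot: [[-0.503, 0.864, 0.002], [0.864, 0.503, -0.001], [-0.001, 0.001, -1.0]]
force: [0.5, 0.4, -0.8]
gripper_width: 0.271
grasp_force: 58.9
```

>>> jog_arm --series '[[1,[0,0,0.012],0],[1,[0,0,0.01],0],[1,[0,0,0.005],0],[1,[0,0,0],0],[1,[0,0,0],0]]'

```text
time: 21.6
ee_pos: [418.9, -101.3, 152.5]
tcp_rot: [[-0.499, 0.867, -0.002], [0.867, 0.499, 0.0], [0.001, -0.001, -1.0]]
force: [0.0, 0.5, -1.6]
gripper_width: 0.271
grasp_force: 59.0
```

>>> jog_arm --series '[[0.75,[0,0,0],0],[0.6,[0,0,0],0],[0.5,[0,0,0],0],[0.5,[0,0,0],0],[0.5,[0,0,0],0]]'

```text
time: 22.02
ee_pos: [419.4, -100.8, 153.6]
tcp_rot: [[-0.5, 0.866, 0.0], [0.866, 0.5, -0.0], [-0.0, 0.0, -1.0]]
force: [0.4, -0.8, -0.2]
gripper_width: 0.498
grasp_force: 0.0
```

>>> jog_arm --series '[[0.5,[0,0,-0.02],0],[0.5,[0,0,-0.035],0],[0.5,[0,0,-0.03],0],[0.5,[-0.04,0,0],0],[0.5,[-0.04,0,0],0]]'

```text
time: 22.43
ee_pos: [460.5, -170.3, 241.5]
tcp_rot: [[-0.503, 0.864, 0.005], [0.864, 0.503, -0.002], [-0.004, 0.004, -1.0]]
force: [0.7, 0.6, 0.3]
gripper_width: 0.499
grasp_force: 0.0
```

>>> jog_arm --series '[[0.5,[-0.04,0,0],0],[0.5,[-0.04,0,0],0],[0.5,[0,0,0],0],[0.5,[0,0,0],0],[0.5,[0,0,0],0]]'

```text
time: 22.85
ee_pos: [499.1, -239.3, 238.0]
tcp_rot: [[-0.5, 0.866, -0.001], [0.866, 0.5, 0.001], [0.001, -0.0, -1.0]]
force: [-0.0, 0.2, -0.1]
gripper_width: 0.496
grasp_force: 0.0
```

```bash
python3 look.py s7
```

```text
scene coupling_1 0.49 152 298.9 231.6 [525.5 -22.2  16. ]
scene coupling_1 0.43 62 301.7 202.6 [644.8  51.9  16. ]
scene pan_right_top 0.84 562 298.4 239.1 [ 398.9 -114.2  124. ]
scene pan_right_top 0.32 140 328.5 253.4 [ 396.3 -208.1  124. ]
top coupling_1 0.46 75 340.9 247.3 [ 424.4 -107.    16. ]
top pan_right_top 0.81 662 340.2 246.6 [418.9 -99.2 124. ]
[ 499.1 -238.6  239.1]
```

View pics/s7c.png

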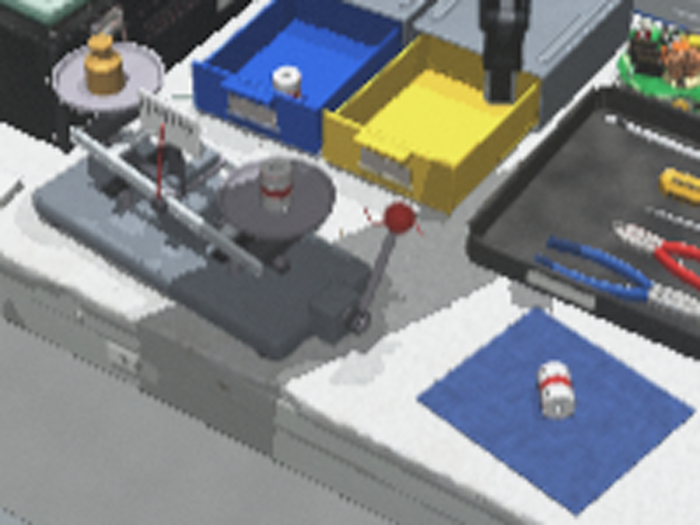

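>>> jog_arm --series '[[0.5,[0.04,0,0],0],[0.5,[0.04,0,0],0],[0.5,[0.04,0,0],0],[0.5,[0.04,0,0],0],[0.5,[0,0,0.02],0]]'

```text
time: 23.57
ee_pos: [417.5, -96.9, 222.4]
tcp_rot: [[-0.503, 0.864, 0.006], [0.864, 0.503, -0.0], [-0.003, 0.005, -1.0]]
force: [-0.4, -0.8, 0.4]
gripper_width: 0.501
grasp_force: 0.0
```

>>> jog_arm --series '[[0.5,[0,0,0.03],0],[0.5,[0,0,0.025],0],[0.5,[0,0,0.02],0],[0.5,[0,0,0.018],0],[0.5,[0,0,0],0]]'

```text
time: 23.98
ee_pos: [417.5, -100.0, 122.3]
tcp_rot: [[-0.501, 0.866, -0.004], [0.866, 0.501, 0.001], [0.003, -0.003, -1.0]]
force: [-1.2, -1.0, -0.9]
gripper_width: 0.5
grasp_force: 0.0
```

>>> jog_arm --series '[[0.5,[0,0,0],0],[0.8,[0,0,0],0],[1,[0,0,0],0],[1,[0,0,0],0],[1,[0,0,0],0]]'

```text
time: 24.4
ee_pos: [419.9, -100.9, 127.1]
tcp_rot: [[-0.5, 0.866, 0.002], [0.866, 0.5, -0.0], [-0.001, 0.002, -1.0]]
force: [-2.2, 1.7, 7.2]
gripper_width: 0.276
grasp_force: 58.6
```

>>> jog_arm --series '[[1,[0,0,-0.01],0],[1,[0,0,-0.025],0],[1,[0,0,-0.035],0],[1,[0,0,-0.03],0],[1,[0,0,-0.01],0]]'

```text
time: 24.82
ee_pos: [420.2, -101.0, 240.5]
tcp_rot: [[-0.5, 0.866, 0.006], [0.866, 0.5, -0.001], [-0.004, 0.004, -1.0]]
force: [-0.4, -0.0, 0.3]
gripper_width: 0.273
grasp_force: 59.0
```

>>> jog_arm --series '[[1,[0,0.015,0],0],[1,[0,0.035,0],0],[1,[0,0.035,0],0],[1,[0,0.035,0],0],[1,[0,0.035,0],0]]'

```text
time: 25.23
ee_pos: [554.8, -22.3, 235.5]
tcp_rot: [[-0.5, 0.866, 0.0], [0.866, 0.5, -0.0], [-0.0, 0.0, -1.0]]
force: [0.9, -1.0, -0.9]
gripper_width: 0.267
grasp_force: 59.1
```

>>> jog_arm --series '[[1,[-0.005,0.035,0],0],[1,[0,0.035,0],0],[1,[0,0.035,0],0],[1,[0,0.02,0],0],[1,[0,0.015,0],0]]'

```text
time: 25.65
ee_pos: [678.8, 43.8, 233.9]
tcp_rot: [[-0.501, 0.866, -0.001], [0.866, 0.501, 0.0], [0.001, -0.001, -1.0]]
force: [-0.1, 0.7, -1.0]
gripper_width: 0.273
grasp_force: 59.2
```

>>> jog_arm --series '[[1,[0,0,0.02],0],[1,[0,0,0.04],0],[1,[0,0,0.04],0],[1,[0,0,0.02],0],[1,[0,0,0],0]]'

```text
time: 26.07
ee_pos: [674.6, 42.3, 108.9]
tcp_rot: [[-0.5, 0.866, -0.009], [0.866, 0.5, -0.001], [0.004, -0.008, -1.0]]
force: [-1.0, -0.3, -1.8]
gripper_width: 0.272
grasp_force: 59.3
```

```bash
python3 look.py s8;
```

```text
scene pan_right_top 0.97 713 298.3 229.7 [429.1 -92.3 124. ]
top coupling_1 0.62 84 410.9 238.6 [ 446.1 -330.1   16. ]
top coupling_1 0.22 15 307.9 155.3 [728.6  -9.4  16. ]
top pan_right_top 0.8 750 340.7 246.0 [ 420.5 -100.5  124. ]
[678.3  42.4 118. ]
```

View pics/s8c.png

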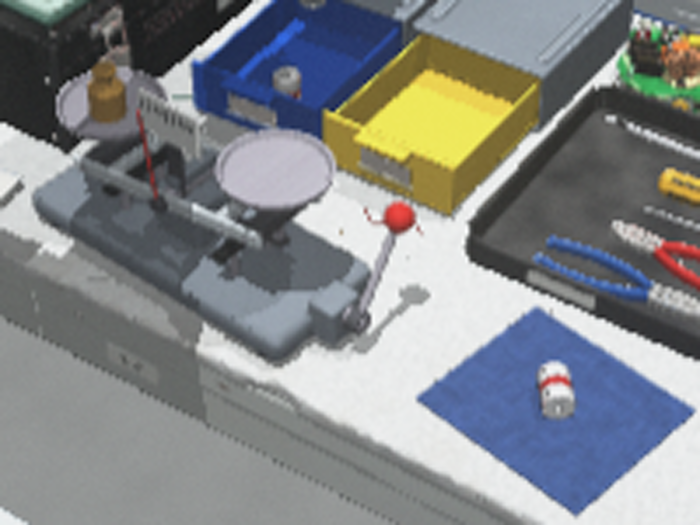

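>>> jog_arm --series '[[1,[0,0,0.03],0],[1,[0,0,0.03],0],[1,[0,0,0.02],0],[1,[0,0,0.008],0],[1,[0,0,0],0]]'

```text
time: 26.78
ee_pos: [677.8, 42.4, 28.1]
tcp_rot: [[-0.5, 0.866, 0.001], [0.866, 0.5, 0.0], [-0.001, 0.001, -1.0]]
force: [-0.3, 0.2, -0.3]
gripper_width: 0.268
grasp_force: 59.4
```

>>> jog_arm --series '[[1,[0,0,0.002],0],[1,[0,0,0.002],0],[1,[0,0,0],0],[1,[0,0,0],0]]'

```text
time: 27.12
ee_pos: [678.9, 42.5, 26.2]
tcp_rot: [[-0.5, 0.866, 0.005], [0.866, 0.5, 0.0], [-0.002, 0.004, -1.0]]
force: [1.0, -0.2, 6.6]
gripper_width: 0.27
grasp_force: 60.0
```

>>> jog_arm --series '[[0.75,[0,0,0],0],[0.6,[0,0,0],0],[0.5,[0,0,0],0],[0.5,[0,0,0],0],[0.5,[0,0,-0.03],0]]'

```text
time: 27.53
ee_pos: [674.7, 42.3, 48.2]
tcp_rot: [[-0.5, 0.866, -0.008], [0.866, 0.5, -0.0], [0.004, -0.007, -1.0]]
force: [-0.9, 0.3, -1.0]
gripper_width: 0.5
grasp_force: 0.0
```

>>> jog_arm --series '[[0.5,[0,0,-0.04],0],[0.5,[0,0,-0.04],0],[0.5,[0,0,-0.04],0],[0.5,[0,0,-0.04],0],[0.5,[-0.0172,-0.0323,-0.015],0]]'

```text
time: 27.95
ee_pos: [661.0, 14.8, 234.2]
tcp_rot: [[-0.504, 0.864, 0.008], [0.864, 0.504, 0.001], [-0.003, 0.008, -1.0]]
force: [2.3, -1.3, 1.4]
gripper_width: 0.499
grasp_force: 0.0
```

>>> jog_arm --series '[[0.5,[-0.0172,-0.0323,0],0],[0.5,[-0.0172,-0.0323,0],0],[0.5,[-0.0172,-0.0323,0],0],[0.5,[-0.0172,-0.0323,0],0],[0.5,[-0.0172,-0.0323,0],0]]'

```text
time: 28.37
ee_pos: [559.8, -145.1, 228.6]
tcp_rot: [[-0.5, 0.866, 0.0], [0.866, 0.5, -0.0], [-0.0, 0.0, -1.0]]
force: [0.4, -0.2, -0.4]
gripper_width: 0.503
grasp_force: 0.0
```

```bash
python3 - <<'E'
from h import *
np.set_printoptions(precision=1,suppress=True)
b=img('top','s9t.png');a=img('scene','s9.png')
print(robot.read_state()['ee_pos'])
for c,im in(('scene',a),('top',b)):
  hsv=cv2.cvtColor(im['color'],cv2.COLOR_RGB2HSV)
  u0,v0=proj(im,(446,-330,16)).astype(int)
  r=12; S=hsv[v0-r:v0+r,u0-r:u0+r]
  w=((S[...,1]<70)&(S[...,2]>90))|((S[...,0]<10)|(S[...,0]>170))&(S[...,2]>60)
  n,l,st,ce=cv2.connectedComponentsWithStats(w.astype(np.uint8)); k=1+np.argmax(st[1:,4])
  ys,xs=np.nonzero(l==k); P=np.c_[xs+u0-r,ys+v0-r].astype(float)
  W=np.array([onz(im,p,16)[:2] for p in P]); m=W.mean(0)
  e,V=np.linalg.eigh(np.cov((W-m).T)); print(c,st[k,4],m,np.sqrt(e),np.degrees(np.arctan2(V[1,1],V[0,1])))
  R=((S[...,0]<8)|(S[...,0]>172))&(S[...,1]>110)
  ys,xs=np.nonzero(R); W=np.array([onz(im,(x+u0-r,y+v0-r),20)[:2] for x,y in zip(xs,ys)]); m=W.mean(0)
  e,V=np.linalg.eigh(np.cov((W-m).T)); print('band',len(xs),m,np.sqrt(e),np.degrees(np.arctan2(V[1,1],V[0,1])))
  for d in robot.cut_out('coupling_1',c): print([round(d['confidence'],2),d['at'],onz(im,d['at'],16)])
E
```

```text
[ 558.7 -147.5  229.2]
scene 149 [ 446.  -329.7] [ 6.9 15.7] -147.0288449259975
band 12 [ 450.5 -326.4] [2.5 6.8] 133.79318577769703
top 90 [ 447.2 -331.4] [ 7.2 10.6] -145.7333037184228
band 14 [ 446.4 -330.2] [1.8 6.9] 121.38879761645018
[0.53, [411.0, 240.0], array([ 441.6, -330. ,   16. ])]
[0.51, [295.6, 183.9], array([633.5,  32.7,  16. ])]
[0.22, [281.1, 240.5], array([451.1,  81.7,  16. ])]
```

>>> jog_arm --series '[[0.5,[-0.017,-0.0315,0],0],[0.5,[-0.017,-0.0315,0],0],[0.5,[-0.017,-0.0315,0],0],[0.5,[-0.017,-0.0315,0],0],[0.5,[-0.017,-0.0315,0],0]]'

```text
time: 28.98
ee_pos: [467.1, -296.4, 228.3]
tcp_rot: [[-0.502, 0.865, 0.0], [0.865, 0.502, 0.0], [0.0, 0.0, -1.0]]
force: [0.4, 0.3, -0.4]
gripper_width: 0.503
grasp_force: 0.0
```

>>> jog_arm --series '[[0.5,[-0.017,-0.0315,0],0],[0.5,[0,0,0],-7.1],[0.5,[0,0,0],-7.1],[0.5,[0,0,0],-7.1],[0.5,[0,0,0],-7.1]]'

```text
time: 29.4
ee_pos: [449.2, -326.1, 228.1]
tcp_rot: [[-0.855, 0.518, -0.0], [0.518, 0.855, 0.0], [0.0, 0.0, -1.0]]
force: [-0.8, -0.1, 0.4]
gripper_width: 0.501
grasp_force: 0.0
```

>>> jog_arm --series '[[0.5,[0,0,0],-7.1],[0.5,[0,0,0],-7.1],[0.5,[0,0,0],-7.1],[0.5,[0,0,0],-7.1],[0.5,[0,0,0],-7.1]]'

```text
time: 29.82
ee_pos: [449.5, -325.8, 228.1]
tcp_rot: [[-0.997, -0.076, -0.0], [-0.076, 0.997, 0.0], [0.0, 0.0, -1.0]]
force: [-1.0, 0.3, 0.6]
gripper_width: 0.503
grasp_force: 0.0
```

>>> jog_arm --series '[[0.5,[0,0,0.03],-7.1],[0.5,[0,0,0.03],-7.1],[0.5,[0,0,0.03],-7.1],[0.5,[0,0,0.03],-7.1],[0.5,[0,0,0],0]]'

```text
time: 30.23
ee_pos: [447.0, -324.1, 102.1]
tcp_rot: [[-0.841, -0.541, -0.007], [-0.541, 0.841, 0.005], [0.003, 0.008, -1.0]]
force: [-0.8, 0.9, -0.8]
gripper_width: 0.501
grasp_force: 0.0
```

>>> jog_arm --series '[[0.5,[0,0,0],0],[0.5,[0,0,0],0]]'

```text
time: 30.4
ee_pos: [449.4, -326.6, 110.2]
tcp_rot: [[-0.847, -0.532, 0.001], [-0.532, 0.847, -0.001], [-0.001, -0.002, -1.0]]
force: [1.4, -0.4, -0.0]
gripper_width: 0.5
grasp_force: 0.0
```

>>> jog_arm --series '[[0.5,[0.0045,-0.001,0.03],0],[0.5,[0,0,0.03],0],[0.5,[0,0,0.025],0],[0.5,[0,0,0.01],0],[0.5,[0,0,0],0]]'

```text
time: 30.82
ee_pos: [444.9, -329.6, 12.8]
tcp_rot: [[-0.846, -0.533, -0.001], [-0.533, 0.846, 0.001], [0.001, 0.001, -1.0]]
force: [-0.5, 0.6, -0.2]
gripper_width: 0.503
grasp_force: 0.0
```

>>> jog_arm --series '[[0.5,[0,0,0],0],[0.8,[0,0,0],0],[1,[0,0,0],0],[1,[0,0,0],0],[1,[0,0,0],0]]'

```text
time: 31.23
ee_pos: [446.3, -330.8, 16.0]
tcp_rot: [[-0.845, -0.534, 0.003], [-0.534, 0.845, -0.002], [-0.002, -0.004, -1.0]]
force: [-0.0, 0.2, 6.4]
gripper_width: 0.266
grasp_force: 58.1
```

>>> jog_arm --series '[[1,[0,0,-0.015],0],[1,[0,0,-0.03],0],[1,[0,0,-0.04],0],[1,[0,0,-0.04],0],[1,[0,0,-0.04],0]]'

```text
time: 31.65
ee_pos: [444.9, -329.8, 181.6]
tcp_rot: [[-0.845, -0.534, 0.001], [-0.534, 0.845, -0.001], [-0.001, -0.002, -1.0]]
force: [1.7, -0.1, -0.9]
gripper_width: 0.266
grasp_force: 58.7
```

>>> jog_arm --series '[[1,[-0.0144,0.0298,0],0],[1,[-0.0144,0.0298,0],0],[1,[-0.0144,0.0298,0],0],[1,[-0.0144,0.0298,0],0],[1,[-0.0144,0.0298,0],0]]'

```text
time: 32.07
ee_pos: [426.1, -164.3, 179.8]
tcp_rot: [[-0.846, -0.534, 0.002], [-0.534, 0.846, -0.001], [-0.001, -0.002, -1.0]]
force: [-0.4, -0.5, -0.7]
gripper_width: 0.268
grasp_force: 58.9
```

>>> jog_arm --series '[[1,[-0.0144,0.0298,0],0],[1,[-0.0144,0.0298,0],0],[1,[0,0,0],0],[1,[0,0,0],0],[1,[0,0,0],0]]'

```text
time: 32.48
ee_pos: [419.1, -99.9, 179.4]
tcp_rot: [[-0.845, -0.535, 0.002], [-0.535, 0.845, -0.001], [-0.001, -0.002, -1.0]]
force: [0.4, 0.1, -1.6]
gripper_width: 0.27
grasp_force: 59.0
```

>>> jog_arm --series '[[1,[0,0,0.012],0],[1,[0,0,0.01],0],[1,[0,0,0.006],0],[1,[0,0,0],0],[1,[0,0,0],0]]'

```text
time: 32.9
ee_pos: [418.3, -100.1, 149.5]
tcp_rot: [[-0.846, -0.534, -0.002], [-0.534, 0.846, 0.0], [0.001, 0.001, -1.0]]
force: [-0.1, 0.7, -0.5]
gripper_width: 0.269
grasp_force: 59.2
```

>>> jog_arm --series '[[0.75,[0,0,0],0],[0.6,[0,0,0],0],[0.5,[0,0,0],0],[0.5,[0,0,0],0],[0.5,[0,0,0],0]]'

```text
time: 33.32
ee_pos: [418.9, -99.8, 150.6]
tcp_rot: [[-0.845, -0.534, 0.0], [-0.534, 0.845, -0.0], [-0.0, -0.0, -1.0]]
force: [-0.1, 0.9, -0.3]
gripper_width: 0.5
grasp_force: 0.0
```

>>> jog_arm --series '[[0.5,[0,0,-0.02],0],[0.5,[0,0,-0.035],0],[0.5,[0,0,-0.03],0],[0.5,[0,-0.04,0],0],[0.5,[0,-0.04,0],0]]'

```text
time: 33.73
ee_pos: [462.9, -167.7, 238.5]
tcp_rot: [[-0.844, -0.537, 0.006], [-0.537, 0.844, -0.002], [-0.004, -0.005, -1.0]]
force: [0.3, 0.3, -0.8]
gripper_width: 0.501
grasp_force: 0.0
```

>>> jog_arm --series '[[0.5,[0,-0.04,0],0],[0.5,[0,-0.04,0],0],[0.5,[0,0,0],0],[0.5,[0,0,0],0],[0.5,[0,0,0],0]]'

```text
time: 34.15
ee_pos: [504.1, -234.9, 235.0]
tcp_rot: [[-0.846, -0.534, -0.001], [-0.534, 0.846, 0.001], [0.0, 0.001, -1.0]]
force: [-0.0, 0.0, -0.3]
gripper_width: 0.5
grasp_force: 0.0
```

```bash
python3 look.py sa; python3 - <<'E'
import cv2
a=cv2.imread('pics/sat.png')[140:280,260:400];b=cv2.imread('pics/sa.png')[170:280,220:360]
cv2.imwrite('pics/sax.png',cv2.hconcat([cv2.resize(a,(400,400),interpolation=cv2.INTER_CUBIC),cv2.resize(b,(400,400),interpolation=cv2.INTER_CUBIC)]))
E
```

```text
scene coupling_1 0.67 86 310.0 195.6 [690.1  51.2  16. ]
scene coupling_1 0.47 28 301.6 202.2 [646.8  53.3  16. ]
scene pan_right_top 0.86 561 298.5 239.0 [ 399.2 -114.3  124. ]
top coupling_1 0.53 67 292.2 170.2 [679.5  42.9  16. ]
top coupling_1 0.4 55 294.3 186.3 [625.8  37.   16. ]
top coupling_1 0.32 657 339.6 246.8 [ 426.1 -102.9   16. ]
top pan_right_top 0.71 68 367.2 234.8 [ 451.2 -179.4  124. ]
top pan_right_top 0.59 676 340.3 246.7 [418.6 -99.5 124. ]
[ 504.1 -234.3  236.2]
```

View pics/sax.png

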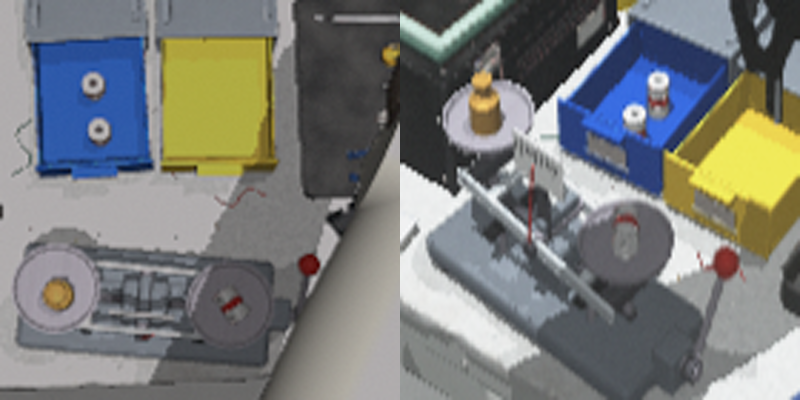

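```bash
python3 - <<'E'
from h import *
np.set_printoptions(precision=1,suppress=True)
b=img('top')
for nm,p in(('bl front',(273,199)),('bl rear',(270.8,155)),('br front',(313.4,198)),('br rear',(312,155)),('yl f',(316.6,198.5)),('yl r',(315.4,155)),('yr f',(356.8,197.5)),('yr r',(356.2,155)),
 ('lipb',(293.5,202.5)),('lipy',(336,201.5))): print(nm,onz(b,p,52))
print(onz(b,(292,168.6),43.5),onz(b,(294.3,185.3),43.5))
E
```

```text
bl front [578.7 102.8  52. ]
bl rear [722.3 108.8  52. ]
br front [578.5 -24.1  52. ]
br rear [718.8 -23.1  52. ]
yl f [576.7 -34.1  52. ]
yl r [718.5 -34.   52. ]
yr f [ 576.5 -160.6   52. ]
yr r [ 715.1 -164.7   52. ]
lipb [565.8  38.6  52. ]
lipy [565.5 -94.8  52. ]
[677.8  42.1  43.5] [622.8  35.6  43.5]
```

>>> jog_arm --series '[[0.5,[0,0.04,0],0],[0.5,[0,0.04,0],0],[0.5,[0,0.04,0],0],[0.5,[0,0.04,0],0],[0.5,[0,0,0.02],0]]'

```text
time: 34.92
ee_pos: [416.9, -96.2, 219.4]
tcp_rot: [[-0.844, -0.537, 0.006], [-0.537, 0.844, -0.0], [-0.005, -0.003, -1.0]]
force: [-0.0, 0.5, 1.0]
gripper_width: 0.5
grasp_force: 0.0
```

>>> jog_arm --series '[[0.5,[0,0,0.03],0],[0.5,[0,0,0.025],0],[0.5,[0,0,0.02],0],[0.5,[0,0,0.016],0],[0.5,[0,0,0],0]]'

```text
time: 35.33
ee_pos: [417.1, -99.2, 121.5]
tcp_rot: [[-0.845, -0.535, -0.004], [-0.535, 0.845, 0.001], [0.003, 0.003, -1.0]]
force: [-1.0, 0.8, -0.5]
gripper_width: 0.5
grasp_force: 0.0
```

>>> jog_arm --series '[[0.5,[0,0,0],0],[0.8,[0,0,0],0],[1,[0,0,0],0],[1,[0,0,0],0],[1,[0,0,0],0]]'

```text
time: 35.75
ee_pos: [419.4, -99.9, 126.0]
tcp_rot: [[-0.845, -0.534, 0.002], [-0.534, 0.845, -0.0], [-0.002, -0.002, -1.0]]
force: [-2.1, 1.5, 6.1]
gripper_width: 0.267
grasp_force: 58.4
```

>>> jog_arm --series '[[1,[0,0,-0.01],0],[1,[0,0,-0.025],0],[1,[0,0,-0.035],0],[1,[0,0,-0.03],0],[1,[0,0,-0.01],0]]'

```text
time: 36.17
ee_pos: [419.8, -100.0, 239.6]
tcp_rot: [[-0.845, -0.534, 0.006], [-0.534, 0.845, -0.001], [-0.004, -0.004, -1.0]]
force: [1.4, -0.2, -0.4]
gripper_width: 0.264
grasp_force: 58.8
```

>>> jog_arm --series '[[1,[0,0,0],-7.1],[1,[0,0,0],-7.1],[1,[0,0,0],-7.1],[1,[0,0,0],-7.1],[1,[0,0,0],-7.1]]'

```text
time: 36.58
ee_pos: [418.8, -99.8, 234.5]
tcp_rot: [[-0.372, -0.928, 0.0], [-0.928, 0.372, -0.0], [0.0, -0.0, -1.0]]
force: [0.0, -0.2, -1.4]
gripper_width: 0.265
grasp_force: 58.5
```

>>> jog_arm --series '[[1,[0,0,0],-7.1],[1,[0,0,0],-7.1],[1,[0,0,0],-7.1],[1,[0,0,0],-1.0],[1,[-0.022,-0.0287,0],0]]'

```text
time: 37.0
ee_pos: [445.4, -79.6, 235.6]
tcp_rot: [[-0.003, -1.0, 0.0], [-1.0, 0.003, -0.001], [0.001, -0.0, -1.0]]
force: [0.4, -1.7, 0.3]
gripper_width: 0.265
grasp_force: 59.0
```

>>> jog_arm --series '[[1,[-0.022,-0.0287,0],0],[1,[-0.022,-0.0287,0],0],[1,[-0.022,-0.0287,0],0],[1,[-0.022,-0.0287,0],0],[1,[-0.022,-0.0287,0],0]]'

```text
time: 37.42
ee_pos: [592.0, 33.9, 234.2]
tcp_rot: [[-0.002, -1.0, 0.0], [-1.0, 0.002, -0.0], [0.0, -0.0, -1.0]]
force: [0.4, -0.7, -1.3]
gripper_width: 0.266
grasp_force: 59.0
```

>>> jog_arm --series '[[1,[-0.022,-0.0287,0],0],[1,[-0.022,-0.0287,0],0],[1,[0,0,0],0],[1,[0,0,0.02],0],[1,[0,0,0],0]]'

```text
time: 37.83
ee_pos: [647.8, 77.1, 210.2]
tcp_rot: [[-0.001, -1.0, -0.005], [-1.0, 0.001, -0.001], [0.001, 0.005, -1.0]]
force: [-1.5, -0.8, -3.4]
gripper_width: 0.265
grasp_force: 59.1
```

>>> jog_arm --series '[[1,[0,0,0.02],0],[1,[0,0,0.035],0],[1,[0,0,0.035],0],[1,[0,0,0],0],[1,[0,0,0],0]]'

```text
time: 38.25
ee_pos: [646.7, 76.2, 123.7]
tcp_rot: [[-0.0, -1.0, -0.004], [-1.0, 0.0, -0.0], [0.0, 0.004, -1.0]]
force: [-0.5, -0.1, -0.3]
gripper_width: 0.264
grasp_force: 59.1
```

>>> jog_arm --series '[[1,[0,0,0.03],0],[1,[0,0,0.03],0],[1,[0,0,0.025],0],[1,[0,0,0.01],0],[1,[0,0,0],0]]'

```text
time: 38.67
ee_pos: [647.9, 76.5, 29.5]
tcp_rot: [[0.001, -1.0, -0.001], [-1.0, -0.001, -0.0], [0.0, 0.001, -1.0]]
force: [-1.0, -0.4, -1.5]
gripper_width: 0.266
grasp_force: 59.1
```

>>> jog_arm --series '[[1,[0,0,0.002],0],[1,[0,0,0.002],0],[1,[0,0,0],0],[1,[0,0,0],0]]'

```text
time: 39.0
ee_pos: [648.9, 76.7, 26.9]
tcp_rot: [[0.002, -1.0, 0.002], [-1.0, -0.002, 0.0], [-0.0, -0.002, -1.0]]
force: [-0.6, -0.7, -0.6]
gripper_width: 0.271
grasp_force: 59.1
```

>>> jog_arm --series '[[1,[0,0,0.0015],0],[1,[0,0,0],0],[0.8,[0,0,0],0],[0.6,[0,0,0],0],[0.5,[0,0,0],0]]'

```text
time: 39.42
ee_pos: [648.0, 76.6, 23.9]
tcp_rot: [[0.002, -1.0, -0.0], [-1.0, -0.002, 0.0], [-0.0, 0.0, -1.0]]
force: [-0.7, 0.1, -0.6]
gripper_width: 0.498
grasp_force: 0.0
```

>>> jog_arm --series '[[0.5,[0,0,0],0],[0.5,[0,0,0],0],[0.5,[0,0,-0.02],0],[0.5,[0,0,-0.04],0],[0.5,[0,0,-0.04],0]]'

```text
time: 39.83
ee_pos: [646.7, 76.5, 123.1]
tcp_rot: [[0.002, -1.0, -0.004], [-1.0, -0.002, -0.0], [0.0, 0.004, -1.0]]
force: [1.7, 0.9, 0.5]
gripper_width: 0.496
grasp_force: 0.0
```

>>> jog_arm --series '[[0.5,[0,0,-0.04],0],[0.5,[0,0,-0.04],0],[0.5,[0.04,0.01,-0.03],0],[0.5,[0.04,0.01,0],0],[0.5,[0.04,0.01,0],0]]'

```text
time: 40.25
ee_pos: [620.5, -36.6, 230.4]
tcp_rot: [[0.004, -1.0, 0.003], [-1.0, -0.004, -0.0], [0.0, -0.003, -1.0]]
force: [0.5, 0.0, -0.3]
gripper_width: 0.502
grasp_force: 0.0
```

>>> jog_arm --series '[[0.5,[0.04,0.01,0],0],[0.5,[0.04,0.01,0],0],[0.5,[0.04,0.01,0],0],[1,[0,0,0],0],[1,[0,0,0],0]]'

```text
time: 40.67
ee_pos: [589.6, -158.4, 228.2]
tcp_rot: [[-0.002, -1.0, -0.0], [-1.0, 0.002, 0.0], [-0.0, 0.0, -1.0]]
force: [-0.4, -0.2, -0.3]
gripper_width: 0.226
grasp_force: 0.0
```

```bash
python3 look.py sb; python3 - <<'E'
import cv2
a=cv2.imread('pics/sbt.png')[140:280,260:400];b=cv2.imread('pics/sb.png')[160:280,220:360]
cv2.imwrite('pics/sbx.png',cv2.hconcat([cv2.resize(a,(400,400),interpolation=cv2.INTER_CUBIC),cv2.resize(b,(400,400),interpolation=cv2.INTER_CUBIC)]))
E
```

```text
scene coupling_1 0.54 46 302.1 202.2 [647.3  51.9  16. ]
scene pan_right_top 0.97 691 298.5 230.1 [428.2 -93.7 124. ]
top coupling_1 0.62 65 292.2 170.3 [679.4  42.9  16. ]
top coupling_1 0.5 73 294.5 186.3 [625.7  36.4  16. ]
[ 590.6 -154.9  228.2]
```

View pics/sbx.png

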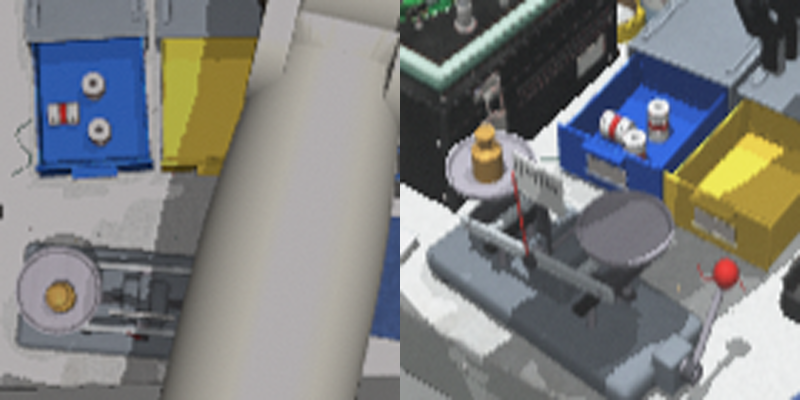

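>>> jog_arm --series '[[1,[0.0093,0.0295,0],0],[1,[0.0093,0.0295,0],0],[1,[0.0094,0.0295,0],0],[1,[0,0,0],0],[1,[0,0,0.03],0]]'

```text
time: 41.38
ee_pos: [502.9, -184.7, 203.9]
tcp_rot: [[0.002, -1.0, 0.009], [-1.0, -0.002, -0.003], [0.003, -0.009, -1.0]]
force: [1.8, -0.1, 0.2]
gripper_width: -0.001
grasp_force: 0.0
```

>>> jog_arm --series '[[1,[0,0,0.04],0],[1,[0,0,0.037],0],[1,[0,0,0.02],0],[1,[0,0,0],0],[1,[0,0,0],0]]'

```text
time: 41.8
ee_pos: [501.7, -183.5, 101.1]
tcp_rot: [[0.003, -1.0, -0.001], [-1.0, -0.003, 0.001], [-0.001, 0.001, -1.0]]
force: [-0.3, -0.0, 0.2]
gripper_width: -0.005
grasp_force: 0.0
```

>>> jog_arm --series '[[1,[-0.001,0.016,0],0],[1,[-0.002,0.018,0],0],[1,[-0.002,0.018,0],0],[1,[-0.002,0.018,0],0],[1,[-0.001,0.016,0],0]]'

```text
time: 42.22
ee_pos: [417.4, -176.7, 105.4]
tcp_rot: [[0.003, -1.0, 0.007], [-1.0, -0.003, -0.002], [0.002, -0.007, -1.0]]
force: [1.8, 1.8, -1.2]
gripper_width: -0.004
grasp_force: 0.9
```

>>> jog_arm --series '[[1,[0,0.006,0],0],[1,[0,0.004,0],0],[1,[0,0.004,0],0],[1,[0,0.003,0],0],[1,[0,0,0],0]]'

```text
time: 42.63
ee_pos: [398.9, -176.6, 101.5]
tcp_rot: [[0.002, -1.0, -0.0], [-1.0, -0.002, -0.0], [0.0, 0.0, -1.0]]
force: [0.2, -0.6, -0.6]
gripper_width: 0.002
grasp_force: 0.1
```

>>> jog_arm --series '[[1,[0,0.002,0],0],[1,[0,0.002,0],0],[1,[0,0.002,0],0],[1,[0,0,0],0]]'

```text
time: 42.97
ee_pos: [392.5, -176.5, 101.1]
tcp_rot: [[0.002, -1.0, -0.001], [-1.0, -0.002, 0.0], [-0.0, 0.001, -1.0]]
force: [0.1, 0.0, -0.5]
gripper_width: -0.002
grasp_force: 0.4
```

>>> jog_arm --series '[[1,[0,0.0015,0],0],[1,[0,0.0015,0],0],[1,[0,0,0],0]]'

```text
time: 43.22
ee_pos: [389.7, -176.5, 101.4]
tcp_rot: [[0.002, -1.0, 0.0], [-1.0, -0.002, -0.0], [0.0, -0.0, -1.0]]
force: [1.5, 0.3, -1.1]
gripper_width: -0.004
grasp_force: 0.7
```

>>> jog_arm --series '[[1,[0,0.0015,0],0],[1,[0,0.0015,0],0],[1,[0,0.001,0],0],[1,[0,0,0],0]]'

```text
time: 43.55
ee_pos: [388.4, -176.8, 102.1]
tcp_rot: [[0.002, -1.0, 0.006], [-1.0, -0.002, -0.0], [0.0, -0.006, -1.0]]
force: [15.5, 0.8, -4.2]
gripper_width: 0.004
grasp_force: 6.9
```

>>> jog_arm --series '[[1,[0,0.001,0],0],[1,[0,0.001,0],0],[1,[0,0,0],0]]'

```text
time: 43.8
ee_pos: [387.9, -176.8, 102.3]
tcp_rot: [[0.003, -1.0, 0.01], [-1.0, -0.003, -0.0], [0.0, -0.01, -1.0]]
force: [24.4, 0.6, -8.3]
gripper_width: -0.0
grasp_force: 10.5
```

>>> jog_arm --series '[[1,[0,-0.025,0],0],[1,[0,0,-0.04],0],[1,[0,0,-0.04],0],[1,[0,0,-0.04],0],[1,[-0.0205,-0.0325,0],0]]'

```text
time: 44.22
ee_pos: [440.5, -158.5, 229.8]
tcp_rot: [[-0.002, -1.0, 0.008], [-1.0, 0.002, -0.005], [0.005, -0.008, -1.0]]
force: [1.6, -1.2, 1.3]
gripper_width: -0.004
grasp_force: 0.0
```

>>> jog_arm --series '[[1,[-0.0205,-0.0325,0],0],[1,[-0.0205,-0.0325,0],0],[1,[-0.0205,-0.0325,0],0],[1,[0,0,0],0],[1,[0,0,0],0]]'

```text
time: 44.63
ee_pos: [539.3, -93.2, 220.1]
tcp_rot: [[0.004, -1.0, -0.003], [-1.0, -0.004, 0.0], [-0.0, 0.003, -1.0]]
force: [-0.5, -0.0, -0.2]
gripper_width: -0.002
grasp_force: 0.0
```

```bash
python3 - <<'E'
from h import *
np.set_printoptions(precision=1,suppress=True)
a=img('scene','sc.png')
print(robot.read_state()['ee_pos'])
hsv=cv2.cvtColor(a['color'],cv2.COLOR_RGB2HSV)
red=((hsv[...,0]<6)|(hsv[...,0]>174))&(hsv[...,1]>150)&(hsv[...,2]>80)
n,l,st,ce=cv2.connectedComponentsWithStats(red.astype(np.uint8))
print([(st[i,4],ce[i]) for i in range(1,n) if st[i,4]>8 and ce[i][1]>190])
for d in robot.cut_out('pan_right_top','scene')[:1]:
  ys,xs=np.nonzero(d['pixels']);print(len(xs),xs.mean(),ys.mean())
E
```

```text
[538.5 -94.  220.7]
[(np.int32(14), array([467.5, 216.3])), (np.int32(178), array([437.4, 231.3])), (np.int32(188), array([423.1, 257.6])), (np.int32(44), array([ 72.7, 258.8])), (np.int32(57), array([309.3, 261.2])), (np.int32(56), array([ 66.2, 265.9]))]
763 298.4442988204456 233.23591087811272
```

>>> jog_arm --series '[[1,[0,0,0.03],0],[1,[0,0,0.0415],0],[1,[0,0,0.0415],0],[1,[0,0,0.0415],0],[1,[0,0,0.02],0]]'

```text
time: 45.15
ee_pos: [535.3, -94.9, 42.5]
tcp_rot: [[0.0, -1.0, -0.005], [-1.0, -0.0, 0.001], [-0.001, 0.005, -1.0]]
force: [-0.7, 0.2, -0.8]
gripper_width: 0.001
grasp_force: 0.0
```

>>> jog_arm --series '[[1,[0,-0.01,0],0],[1,[0,-0.02,0],0],[1,[0,-0.02,0],0],[1,[0,-0.02,0],0],[1,[0,-0.02,0],0]]'

```text
time: 45.57
ee_pos: [628.1, -95.5, 47.5]
tcp_rot: [[-0.0, -1.0, -0.001], [-1.0, 0.0, -0.001], [0.001, 0.001, -1.0]]
force: [-1.3, -1.8, 0.2]
gripper_width: -0.005
grasp_force: 1.0
```

>>> jog_arm --series '[[1,[0,-0.02,0],0],[1,[0,-0.02,0],0],[1,[0,-0.012,0],0],[1,[0,-0.006,0],0],[1,[0,0,0],0]]'

```text
time: 45.98
ee_pos: [686.8, -95.0, 47.2]
tcp_rot: [[0.001, -1.0, 0.0], [-1.0, -0.001, -0.0], [0.0, -0.0, -1.0]]
force: [0.9, -0.6, 0.0]
gripper_width: -0.003
grasp_force: 0.0
```

>>> jog_arm --series '[[1,[0,-0.003,0],0],[1,[0,-0.003,0],0],[1,[0,-0.002,0],0],[1,[0,-0.002,0],0],[1,[0,0,0],0]]'

```text
time: 46.4
ee_pos: [695.9, -94.2, 47.1]
tcp_rot: [[0.001, -1.0, -0.002], [-1.0, -0.001, -0.0], [0.0, 0.002, -1.0]]
force: [-5.4, -1.7, 3.1]
gripper_width: 0.002
grasp_force: 3.0
```

>>> jog_arm --series '[[1,[0,-0.002,0],0],[1,[0,-0.001,0],0],[1,[0,0,0],0]]'

```text
time: 46.65
ee_pos: [696.2, -94.2, 47.0]
tcp_rot: [[0.001, -1.0, -0.007], [-1.0, -0.001, -0.0], [0.0, 0.007, -1.0]]
force: [-20.4, -1.2, 10.2]
gripper_width: -0.002
grasp_force: 10.5
```

>>> jog_arm --series '[[1,[0,0.025,0],0],[1,[0,0,-0.035],0],[1,[0,0,-0.04],0],[1,[0,0,-0.04],0],[1,[-0.026,0.025,0],0]]'

```text
time: 47.07
ee_pos: [657.2, -71.2, 173.3]
tcp_rot: [[-0.001, -1.0, 0.019], [-1.0, 0.001, -0.003], [0.003, -0.019, -1.0]]
force: [1.8, 0.4, 4.8]
gripper_width: 0.003
grasp_force: 0.0
```

>>> jog_arm --series '[[1,[-0.027,0.027,0],0],[1,[-0.027,0.027,0],0],[1,[-0.027,0.027,0],0],[1,[-0.025,0.027,0],0],[1,[0,0,0],0]]'

```text
time: 47.48
ee_pos: [537.7, 41.1, 162.6]
tcp_rot: [[0.005, -1.0, -0.001], [-1.0, -0.005, 0.001], [-0.001, 0.001, -1.0]]
force: [-0.7, -1.2, -0.7]
gripper_width: -0.001
grasp_force: 0.0
```

>>> jog_arm --series '[[1,[0,0,0],0],[1,[0,0,0],0]]'

```text
time: 47.65
ee_pos: [541.9, 37.9, 162.4]
tcp_rot: [[0.002, -1.0, 0.002], [-1.0, -0.002, 0.0], [-0.0, -0.002, -1.0]]
force: [0.2, -0.1, 0.5]
gripper_width: 0.0
grasp_force: 0.0
```

>>> jog_arm --series '[[1,[0,0,0.025],0],[1,[0,0,0.035],0],[1,[0,0,0.035],0],[1,[0,0,0.02],0],[1,[0,0,0],0]]'

```text
time: 48.07
ee_pos: [539.5, 36.7, 41.7]
tcp_rot: [[0.0, -1.0, -0.007], [-1.0, -0.0, -0.001], [0.001, 0.007, -1.0]]
force: [-1.3, 0.4, -0.1]
gripper_width: -0.001
grasp_force: 0.0
```

>>> jog_arm --series '[[1,[0,-0.004,0],0],[1,[0,-0.004,0],0],[1,[0,-0.005,0],0],[1,[0,-0.006,0],0],[1,[0,-0.007,0],0]]'

```text
time: 48.48
ee_pos: [568.8, 37.8, 48.2]
tcp_rot: [[0.002, -1.0, 0.002], [-1.0, -0.002, 0.0], [-0.0, -0.002, -1.0]]
force: [-2.6, -0.2, 0.8]
gripper_width: -0.005
grasp_force: 0.8
```

>>> jog_arm --series '[[1,[0,-0.008,0],0],[1,[0,-0.008,0],0],[1,[0,-0.008,0],0],[1,[0,-0.008,0],0],[1,[0,-0.008,0],0]]'

```text
time: 48.9
ee_pos: [608.2, 38.0, 46.7]
tcp_rot: [[0.002, -1.0, -0.0], [-1.0, -0.002, 0.0], [-0.0, 0.0, -1.0]]
force: [-1.5, 0.7, -0.0]
gripper_width: -0.004
grasp_force: 0.7
```

>>> jog_arm --series '[[1,[0,-0.008,0],0],[1,[0,-0.008,0],0],[1,[0,-0.008,0],0],[1,[0,-0.008,0],0],[1,[0,-0.008,0],0]]'

```text
time: 49.32
ee_pos: [648.2, 37.9, 46.7]
tcp_rot: [[0.002, -1.0, -0.0], [-1.0, -0.002, 0.0], [-0.0, 0.0, -1.0]]
force: [-0.5, 1.1, -0.5]
gripper_width: -0.003
grasp_force: 0.7
```

>>> jog_arm --series '[[1,[0,-0.008,0],0],[1,[0,-0.008,0],0],[1,[0,-0.006,0],0],[1,[0,-0.005,0],0],[1,[0,-0.004,0],0]]'

```text
time: 49.73
ee_pos: [679.0, 38.0, 46.8]
tcp_rot: [[0.002, -1.0, -0.0], [-1.0, -0.002, -0.0], [0.0, 0.0, -1.0]]
force: [-2.4, 1.0, -0.0]
gripper_width: 0.007
grasp_force: 0.6
```

>>> jog_arm --series '[[1,[0,-0.003,0],0],[1,[0,-0.003,0],0],[1,[0,-0.003,0],0],[1,[0,-0.002,0],0],[1,[0,0,0],0]]'

```text
time: 50.15
ee_pos: [689.9, 37.9, 46.8]
tcp_rot: [[0.002, -1.0, 0.0], [-1.0, -0.002, -0.0], [0.0, -0.0, -1.0]]
force: [1.1, -0.3, -0.3]
gripper_width: 0.001
grasp_force: 0.0
```

>>> jog_arm --series '[[1,[0,-0.002,0],0],[1,[0,-0.002,0],0],[1,[0,-0.002,0],0],[1,[0,-0.0015,0],0],[1,[0,0,0],0]]'

```text
time: 50.57
ee_pos: [697.3, 38.0, 46.9]
tcp_rot: [[0.002, -1.0, 0.0], [-1.0, -0.002, -0.0], [0.0, -0.0, -1.0]]
force: [-0.3, 0.1, -0.1]
gripper_width: 0.003
grasp_force: 0.1
```

>>> jog_arm --series '[[1,[0,-0.0015,0],0],[1,[0,-0.001,0],0],[1,[0,0,0],0]]'

```text
time: 50.82
ee_pos: [698.0, 38.0, 46.8]
tcp_rot: [[0.002, -1.0, -0.003], [-1.0, -0.002, -0.0], [0.0, 0.003, -1.0]]
force: [-9.5, 0.3, 3.8]
gripper_width: -0.001
grasp_force: 4.9
```

>>> jog_arm --series '[[1,[0,-0.0015,0],0],[1,[0,0,0],0],[1,[0,0,0],0]]'

```text
time: 51.07
ee_pos: [698.2, 38.0, 46.7]
tcp_rot: [[0.002, -1.0, -0.006], [-1.0, -0.002, -0.0], [0.0, 0.006, -1.0]]
force: [-16.4, 0.7, 8.2]
gripper_width: -0.002
grasp_force: 8.5
```

>>> jog_arm --series '[[1,[0,0.015,0],0],[1,[0,0.015,0],0],[1,[0,0,-0.04],0],[1,[0,0,-0.04],0],[1,[0,0,-0.04],0]]'

```text
time: 51.48
ee_pos: [670.1, 37.8, 167.7]
tcp_rot: [[0.002, -1.0, -0.001], [-1.0, -0.002, -0.0], [0.0, 0.001, -1.0]]
force: [0.9, 0.2, 0.8]
gripper_width: -0.002
grasp_force: 0.0
```

>>> jog_arm --series '[[1,[0.02,0.035,-0.03],0],[1,[0.03,0.035,0],0],[1,[0.03,0.03,0],0],[1,[0.03,0.03,0],0],[1,[0.03,0.03,0],0]]'

```text
time: 51.9
ee_pos: [520.9, -95.3, 192.0]
tcp_rot: [[0.002, -1.0, 0.001], [-1.0, -0.002, -0.001], [0.001, -0.001, -1.0]]
force: [-0.3, -0.8, 1.0]
gripper_width: -0.0
grasp_force: 0.0
```

>>> jog_arm --series '[[1,[0.03,0,0],0],[1,[0.03,0,0],0],[1,[0.03,0,0],0],[1,[0.03,0,0],0],[1,[0,0,0],0]]'

```text
time: 52.32
ee_pos: [522.1, -218.8, 191.6]
tcp_rot: [[-0.002, -1.0, 0.001], [-1.0, 0.002, -0.002], [0.002, -0.001, -1.0]]
force: [1.2, -0.0, 0.1]
gripper_width: 0.0
grasp_force: 0.0
```

```bash
python3 look.py sd; python3 - <<'E'
import cv2
a=cv2.imread('pics/sdt.png')[110:290,190:390];b=cv2.imread('pics/sd.png')[150:310,190:370]
cv2.imwrite('pics/sdx.png',cv2.hconcat([cv2.resize(a,(400,400),interpolation=cv2.INTER_CUBIC),cv2.resize(b,(400,400),interpolation=cv2.INTER_CUBIC)]))
E
```

```text
scene pan_right_top 0.9 725 298.5 233.8 [ 416.1 -102.4  124. ]
scene pan_right_top 0.22 305 357.1 202.8 [ 615.1 -162.6  124. ]
top pan_right_top 0.94 710 340.0 246.0 [420.5 -98.6 124. ]
top pan_right_top 0.34 676 279.3 241.0 [440.  78. 124.]
top pan_right_top 0.27 124 334.4 155.4 [694.6 -91.4 124. ]
[ 522.5 -213.5  191.9]
```

View pics/sdx.png

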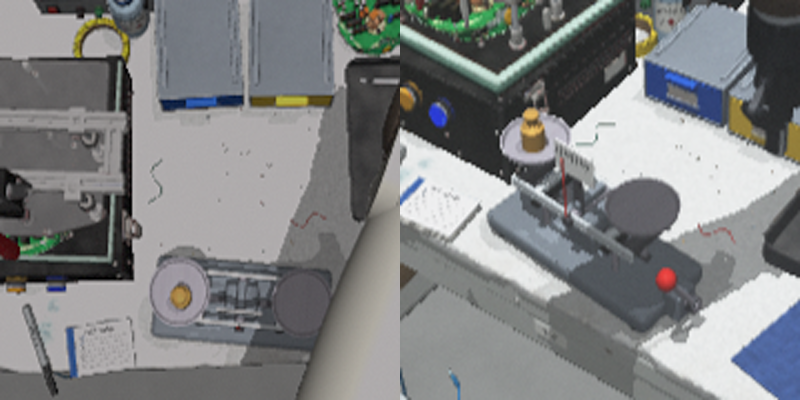

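Both drawers are shut, the lever is back at the locked end, the beam is level, the weight is on the left pan and the robot is clear of everything.

```bash
python3 -c "
from plant import robot
print(robot.sign_off())"
```

```text
the job is handed in; nothing more can be done
None
```

The job is handed in: three couplings were present, all outweighed the brass weight and went side by side into the blue drawer (one was knocked over on the mat and lies on its side); the beam is locked again and both drawers were pushed to their stops.

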